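# Move a read sample tube from the reading cradle to the tube roller and start it

## Task

Take the big capped sample tube out of the sloping cradle under the code reader and lay it level along the two wheeled shafts of the tube roller, centred on its four wheels; lower it until it rests on them before letting go, do not drop it. Then push the roller's start lever all the way over, away from the robot, and leave the tube lying there. Do not shift the loose jar or the steel beaker.

Things in the scene. Friction and masses are not known exactly. Their poses are not given: they have to be found in the camera images.
- tube: White plastic tube with a grey screw cap, 160 mm long, 36 mm diameter, 0.13 to 0.25 kg. Origin on its axis at mid-length; x runs along it to the cap (x = 56 to 80 mm, 42 mm diameter). Paper label at x = -55 to -5 mm. It starts loose in the cradle, plain end down on the end stop, cap up and away from the robot, sloping 0.6 rad (34 deg) from level; a sideways push rolls it out.
- cradle: Fixed stand, steel base 225 x 110 x 12 mm; origin on the table under the tube's middle; x uphill along the tube (roughly away from the robot), y left, z up. V saddles, 14 mm thick, 45 mm either side of the tube's middle leave 76 mm of it free for fingers; a 44 mm wide rail lies 45 mm below its axis, square to the slope. The end stop at the low end reaches only up to the tube's axis.
- cradle_mid (a point): Middle of the tube's place in the cradle, on the tube's axis: 135 mm above the table over the cradle's origin.
- roller: Fixed white base 236 x 110 x 30 mm; origin on the table under its middle; x along the shafts (roughly away from the robot), y left, z up. Two 8 mm steel shafts at y = +-22 mm, z = 52 mm, free to turn, each with two black rubber wheels, 28 mm diameter, 14 mm wide, at x = +-34 mm: 54 mm between wheels are free for fingers. Aluminium end plates at x = +-109 mm, top at z = 62 mm.
- roller_seat (a point): Where the middle of the tube's axis belongs when it lies on the four wheels: over the roller's origin, 75 mm above the table.
- start_lever (a joint): The start lever's angle in rad: 0 leans 0.5 rad towards the roller's -x (to the robot), where it starts to within 0.15; 1.0 fully over to +x. It turns about the roller's y axis and stays where it is left; about 1 N at the tip moves it.
- start_lever_tip (a point): Centre of the black 26 mm ball on the end of the start lever's 10 mm bar. The pivot is at x = -30, y = +125, z = 22 mm in the roller's frame, the ball 80 mm from it: 92 mm above the table at both ends of the stroke, 102 mm half-way. Housing 70 x 50 mm, 25 mm high.
- jar: Loose bystander: capped jar, 52 mm diameter, 85 mm high, standing at the far left or far right. Origin under its middle.
- beaker: Loose bystander: steel beaker, 60 mm diameter, 75 mm high, standing on the other side from the jar. Origin under its middle.
- rack: Fixed bystander: aluminium block of small capped tubes, 94 x 122 mm, 103 mm high, beyond the work. Origin under its middle.
- reader (a point): Middle of the underside of the code reader head, 24 x 60 x 32 mm (x, y, z of the cradle), 20 mm uphill of and 92 mm above the tube's middle; its arm and mast go uphill, top 259 mm above the table. It blocks a hand coming straight down: reach in square to the tube, hand leaning about 34 deg to the robot's side; lift about 30 mm square to the slope, then draw back 90 mm (cradle's -x) before rising.
There are look-alikes about, which are no part of the job. Of the things that look like the tube, the larger one is meant.

How it is judged:
On the way, in this order (a step that is already met when the one before it is completed fails the run):
1. the tube is held by the gripper, out of the cradle (distance between tube and cradle_mid above 0.04 m and contact force between the fingers and tube above 0.5 N), for 0.1 s.
2. the tube is down on the roller's wheels while still held (within 15 mm of centred, 6 mm of its height), lever not yet thrown (horizontal distance between tube and roller_seat below 0.015 m and z of tube in the frame of roller between 0.0702 and 0.0812 m and angle between the x axis of tube and the x axis of roller, either way round below 0.1 rad and contact force between the fingers and tube above 0.3 N and value of joint start_lever below 0.4 rad), for 0.05 s.
3. the tube is let go and lies on the four wheels, lever not yet thrown (horizontal distance between tube and roller_seat below 0.015 m and z of tube in the frame of roller between 0.0702 and 0.0792 m and angle between the x axis of tube and the x axis of roller, either way round below 0.1 rad and contact force between the fingers and tube below 0.1 N and value of joint start_lever below 0.4 rad and linear speed of tube below 0.05 m/s), for 0.2 s.
At the end, for the whole second after the job is handed in: The tube lies at rest on the roller's four wheels, its middle within 15 mm of the seat's centre, within 4 mm of the seat's height and within 0.1 rad of the shafts' direction; the start lever reads more than 0.85 rad (horizontal distance between tube and roller_seat below 0.015 m and z of tube in the frame of roller between 0.0702 and 0.0792 m and angle between the x axis of tube and the x axis of roller, either way round below 0.1 rad and linear speed of tube below 0.02 m/s and value of joint start_lever above 0.85 rad); the robot touches nothing.
It fails at once if the jar is shifted by more than 30 mm (distance of jar from where it was at the start of the episode above 0.03 m).
It fails at once if the beaker is shifted by more than 30 mm (distance of beaker from where it was at the start of the episode above 0.03 m).
It also fails if it takes over 58 s, if anything falls off the work surface, if the arm or the gripper's body presses on something with over 40 N, if the wrist force passes 120 N, or if a joint passes its speed limit or range.

## Robot

A 6-joint arm with a two-finger parallel gripper is mounted at the origin on the work surface. World frame = base frame: x ahead of the robot, y to its left, z up, the work surface at z = 0. Lengths are in m, angles in rad, forces in N, time in s.
With the tool pointing down it reaches from about 0.25 to 0.775 m from the base axis. Payload 8.9 kg.
Tool frame: the origin (TCP) lies midway between the tips of the shut fingers; the grasp point (between the pads) lies behind it (ctrl.grasp_offset is the y of the grasp point in the tool frame, in m); y points along the fingers, x is the direction in which the jaws open and shut, and the axes are right-handed (so a half turn about y gives the same grasp; the last joint's range is limited). The gripper opens to 85 mm and grips with 20 to 120 N. Pads are 22 mm wide; open, the fingers measure 114 mm over their backs; the gripper's body (76 mm by 85 mm) begins 54 mm behind the grasp point. The pads swing forward as they close: fully open they stand 13 mm farther back than shut.
Start: joints at [1.083, 0.291, -0.153, 1.127, 0, 1.431], TCP at [0.179, 0.493, 0.231] pointing down, gripper open.
Joint ranges: [-2.52, 2.52], [-0.91, 1.74], [-1.3, 1.37], [-1.96, 2.02], [-1.52, 1.47], [-3.14, 3.14]. Speed limits (rad/s): [2.22, 2.22, 2.79, 3.14, 3.14, 3.14].

## Interface

Orientations are given as [roll, pitch, yaw] about the fixed x, y, z axes, in that order (R = Rz(yaw) Ry(pitch) Rx(roll)).
In Python, from workcell import ctrl gives the robot as it stands.
- The arm moves only by the shell command python3 -m inch 'ROWS' [FORCE]. ROWS is JSON, a list of rows, each an object of numbers: "jaw": the opening in per cent of the stroke, from 0 (shut) to 100 (fully open); "dx", "dy", "dz": the shift along the tool's x, y, z in mm; "yaw": the turn about the tool's y in rad. In form: [{"jaw": .., "dx": .., "dy": .., "dz": .., "yaw": ..}, ...]. A call has exactly 8 rows; each row shifts and turns the commanded pose from where the row before left it, along the tool's axes as they then stand; what a row does not reach is not made up. A row lasts 1/12 s, in which the tool goes at most 41.7 mm and 7.16 degrees, less where a joint would pass 70% of its speed; a pose out of reach is approached as far as the arm can. A call with a gripper value outside its range is refused whole. The fingers move at their own pace and stop on an object; FORCE is the grip in N (left out, the last holds). Time passes only in rows, so rows that do not move let the fingers close, or fill a call up. It gives the time, the measured TCP pose, the force and the opening at its end, in the units of the state.
- ctrl.get_obs(): the state, without advancing time (a new reading comes with each control period).
- ctrl.camera(name): name is "side" or "top"; returns a dict with "color" (480x640x3 uint8, red, green, blue), "z_map" (480x640 float32, m along the optical axis (not along the pixel's ray), 0 where there is no reading), "intrinsics" (3x3 intrinsics, pixels), "R" (3x3) and "t" (3): a world point X has camera coordinates R X + t. Camera axes: x right, y down, z forward; pixel columns grow to the right and rows downward; lengths in m; the calibration is good to about 2 mm. A picture is of the moment at which its call begins.
- ctrl.job_done(): hands the job in, once; it reports no verdict.
The state is a dict: "clock": time; "joint_positions": joint angles; "qd": joint speeds; "effort": joint torques, N m; "tcp_pos": TCP position; "tcp_rot": TCP orientation; "contact_force": force on the tool from outside, world axes, zero at the start; "ft_torque": the same for the moment, N m; "width": opening from 0.0 (shut) to 1.0 (fully open).
Only numpy, scipy, OpenCV 4.12 (cv2) and the standard library are available. Lean on these libraries where they do the work, as an engineer would, in place of code of your own. Each camera call takes 0.05 s, during which the arm holds its last target.

## Working session

There is one attempt and no reset: what is moved stays moved. The work goes in short steps, Python scripts to look and compute and a shell command to move; the robot and the scene stay as the last step left them, time stands still between calls to the robot, and variables do not carry over. Pictures are saved under pics/ and viewed, and the job is handed in when it is done.

```bash
ls; mkdir -p pics; python3 - <<'E'
from workcell import ctrl
import cv2,numpy as np
print(ctrl.get_obs(), ctrl.grasp_offset)
for n in ("side","top"):
    c=ctrl.camera(n); cv2.imwrite(f"pics/{n}0.png",c["color"][:,:,::-1]); np.savez(f"{n}0.npz",**c)
    print(n,c["intrinsics"],c["R"],c["t"])
E
```

```text
pics
{'clock': 0.0, 'joint_positions': array([ 1.08270291e+00,  2.91294234e-01, -1.54104247e-01,  1.12669143e+00,
       -6.93900316e-06,  1.43152274e+00]), 'qd': array([-0.00151426,  0.00073156,  0.00138547, -0.00032197, -0.00190368,
       -0.00135568]), 'effort': array([-1.75783145e-03, -5.37134457e+01,  3.31368291e+01,  1.56288478e-02,
       -4.83694967e-04,  1.25899436e-05]), 'tcp_pos': array([0.17922375, 0.49300956, 0.23073329]), 'tcp_rot': array([-1.57062362e+00,  1.28202499e-03,  1.22197662e+00]), 'contact_force': array([-1.22325026,  0.77406849,  0.08252893]), 'ft_torque': array([-0.00351393, -0.0422722 , -0.00411273]), 'width': 1.000998604032439} -0.0187
side [[587.08272445   0.         325.93661218]
 [  0.         587.08272445 238.8610418 ]
 [  0.           0.           1.        ]] [[ 0.9107024  -0.41256813  0.02021578]
 [-0.2898431  -0.67313644 -0.68035161]
 [ 0.29429937  0.61373844 -0.732607  ]] [-0.56361882  0.27974613  1.69579115]
top [[623.3864656    0.         313.48573789]
 [  0.         623.3864656  232.81581122]
 [  0.           0.           1.        ]] [[-0.01224371 -0.99983743  0.01323644]
 [-0.99508073  0.01088188 -0.09846791]
 [ 0.09830787 -0.01437693 -0.99505219]] [1.50216964e-03 5.97032345e-01 1.62673804e+00]
```

View pics/side0.png

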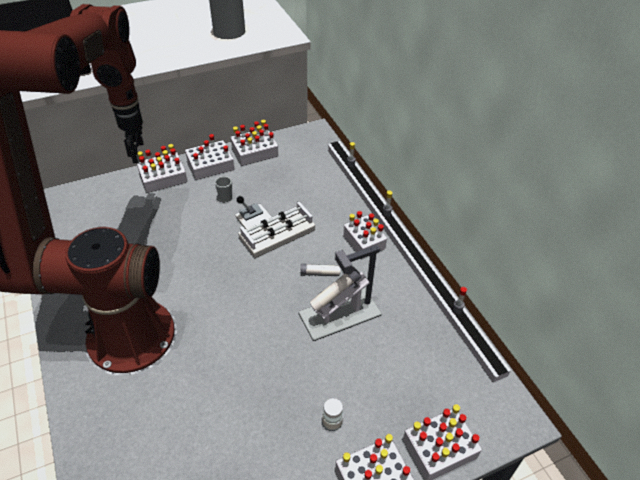

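View pics/top0.png

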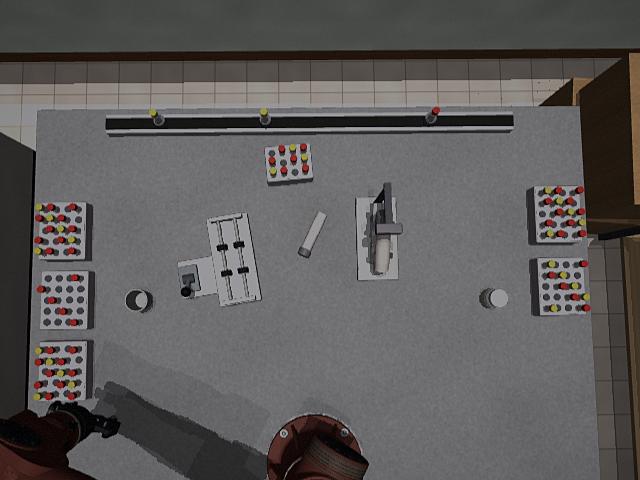

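Candidates for the tube: the white tube in the cradle under the reader, top (382,255) / side (328,298), and the smaller white tube with a grey cap loose on the table, top (313,235) / side (320,270). The small capped tubes in the racks and on the rail are coloured and tiny. I choose the one in the cradle and check it in a close crop.

```bash
cat > h.py <<'E'
import numpy as np,cv2
from scipy.spatial.transform import Rotation as Ro
def world(c):
    z=c["z_map"];K=c["intrinsics"]
    v,u=np.mgrid[0:480,0:640]
    P=np.stack([(u-K[0,2])/K[0,0]*z,(v-K[1,2])/K[1,1]*z,z],-1)
    return (P-c["t"])@c["R"]
def crop(c,x0,y0,w,h,f,name):
    cv2.imwrite(name,cv2.resize(c["color"][y0:y0+h,x0:x0+w,::-1],None,fx=f,fy=f,interpolation=cv2.INTER_CUBIC))
def proj(c,X):
    p=c["R"]@np.asarray(X)+c["t"];q=c["intrinsics"]@p;return q[:2]/q[2]
E
python3 - <<'E'
from h import *
s=np.load("side0.npz");t=np.load("top0.npz")
crop(s,230,180,160,160,4,"pics/s_crop.png")
crop(t,170,170,250,150,3,"pics/t_crop.png")
W=world(t);S=world(s)
def pr(n,A,l):
    for u,v in l: print(n,(u,v),A[v,u].round(4))
pr('top',W,[(382,255),(382,240),(380,270),(313,235),(305,253),(232,258),(186,292),(390,229),(138,300),(498,298),(360,240),(289,160)])
E
```

```text
top (382, 255) [ 0.5297 -0.1737  0.131 ]
top (382, 240) [ 0.5644 -0.1707  0.1624]
top (380, 270) [ 0.4932 -0.1703  0.111 ]
top (313, 235) [ 0.5912 -0.0041  0.0293]
top (305, 253) [0.544  0.0177 0.0227]
top (232, 258) [0.5327 0.211  0.0265]
top (186, 292) [0.4441 0.3166 0.1064]
top (390, 229) [ 0.5809 -0.1771  0.2624]
top (138, 300) [0.4251 0.4635 0.0024]
top (498, 298) [ 0.4193 -0.4742  0.0821]
top (360, 240) [ 0.5778 -0.1301  0.0143]
top (289, 160) [0.7898 0.0575 0.0502]
```

View pics/s_crop.png

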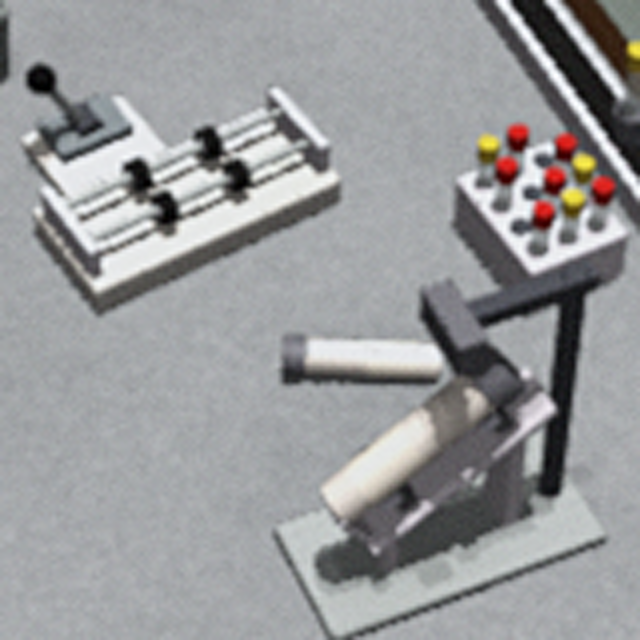

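View pics/t_crop.png

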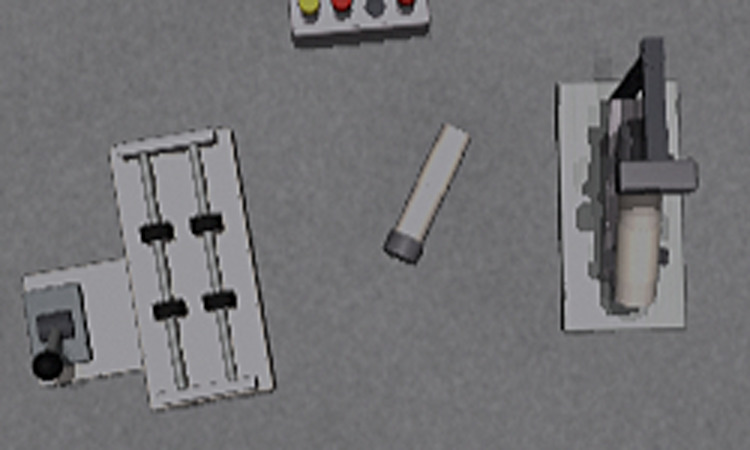

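The crops show the big tube in the cradle, plain end down and cap under the reader head (top ≈(382,255), side ≈(330,295)). The small look-alike lies flat on the table (top (313,235)). Now I measure the cradle, tube and roller poses.

```bash
python3 - <<'E'
from h import *
s=np.load("side0.npz");t=np.load("top0.npz")
W=world(t);S=world(s)
# table height check
for n,A in (('t',W),('s',S)):
    m=(abs(A[...,0]-.4)<.05)&(abs(A[...,1])<.1); print(n,'table z',np.median(A[m][:,2]))
def rect(A,xr,yr,zr,name):
    m=(A[...,0]>xr[0])&(A[...,0]<xr[1])&(A[...,1]>yr[0])&(A[...,1]<yr[1])&(A[...,2]>zr[0])&(A[...,2]<zr[1])
    m=m.astype(np.uint8); n,l,st,_=cv2.connectedComponentsWithStats(m)
    k=1+np.argmax(st[1:,4]); P=A[l==k]
    r=cv2.minAreaRect((P[:,:2]*1000).astype(np.float32)); print(name,len(P),r,np.median(P[:,2]))
    return P
for n,A in (('t',W),('s',S)):
    rect(A,(.4,.75),(-.3,-.08),(.006,.3),n+' cradle all')
    rect(A,(.4,.75),(-.3,-.08),(.007,.02),n+' cradle base')
    rect(A,(.35,.75),(.08,.27),(.018,.1),n+' roller')
    rect(A,(.35,.75),(.1,.4),(.003,.1),n+' roller all')
# tube: whitish cylinder pts
for n,A,c in (('t',W,t),('s',S,s)):
    hsv=cv2.cvtColor(c["color"],cv2.COLOR_RGB2HSV)
    m=(A[...,0]>.45)&(A[...,0]<.66)&(A[...,1]>-.22)&(A[...,1]<-.12)&(A[...,2]>.07)&(A[...,2]<.2)
    col=c["color"].astype(int); m&=(col[...,0]>120)&(col[...,0]-col[...,2]>8)
    P=A[m]; print(n,'tube',len(P),P.min(0),P.max(0))
    mu=P.mean(0);u,_,vt=np.linalg.svd(P-mu); print(mu,vt[0])
    np.save(f"tube_{n}.npy",P)
E
```

```text
t table z 0.0032560813282990963
s table z 0.00161092706292618
t cradle all 3529 ((603.9217529296875, -181.66534423828125), (268.9281311035156, 127.06884765625), 0.8628526329994202) 0.018891461748381
t cradle base 1644 ((584.9874877929688, -175.57321166992188), (226.7163543701172, 113.67936706542969), 1.0228490829467773) 0.012755575500103668
t roller 3686 ((530.1787109375, 211.12539672851562), (235.7568359375, 118.14604187011719), 9.62668514251709) 0.03247584984882833
t roller all 5411 ((516.3621826171875, 251.3029022216797), (298.21612548828125, 240.84475708007812), 10.834343910217285) 0.030150614719644538
s cradle all 3974 ((604.593017578125, -162.30001831054688), (148.79771423339844, 272.5113220214844), 89.26069641113281) 0.07467366560224306
s cradle base 1581 ((585.3977661132812, -176.32847595214844), (233.11593627929688, 122.77981567382812), 0.3615824282169342) 0.013256036736262912
s roller 1950 ((529.5076293945312, 212.2372283935547), (236.4818878173828, 134.3528289794922), 8.331456184387207) 0.034202509266547255
s roller all 3949 ((549.696533203125, 249.95745849609375), (398.78106689453125, 299.5513610839844), 0.0594368614256382) 0.02562007622654371
t tube 208 [ 0.49092993 -0.19053015  0.09819322] [ 0.56765488 -0.16073735  0.16301309]
[ 0.53117569 -0.17417149  0.13142691] [-0.81356568  0.00284784 -0.58146605]
s tube 316 [ 0.49094498 -0.1968277   0.09353925] [ 0.60736376 -0.15890867  0.18156861]
[ 0.54395985 -0.18260893  0.13564489] [-0.82532057  0.01282051 -0.5645189 ]
```

```bash
python3 - <<'E'
from h import *
from scipy.optimize import least_squares
s=np.load("side0.npz");t=np.load("top0.npz")
W=world(t);S=world(s)
Pt=np.load("tube_t.npy");Ps=np.load("tube_s.npy")
def ax(yaw,pit): return np.array([np.cos(yaw)*np.cos(pit),np.sin(yaw)*np.cos(pit),np.sin(pit)])
for n,P in (('t',Pt),('s',Ps),('both',np.r_[Pt,Ps])):
    mu=np.array([.55,-.176,.12])
    def f(p):
        c=mu+[0,p[0],p[1]];d=P-c;a=ax(p[2],p[3])
        return np.linalg.norm(np.cross(d,a),axis=1)-.018
    r=least_squares(f,[0,0,0,.6],loss='soft_l1',f_scale=.001)
    a=ax(*r.x[2:]);c=mu+[0,*r.x[:2]];pp=(P-c)@a
    print(n,'yaw,pitch',r.x[2:],'rms',np.sqrt(np.mean(r.fun**2)),'low end',c+a*np.percentile(pp,1),'high',c+a*np.percentile(pp,99))
    # where axis at z=.135
    k=(.135-c[2])/a[2]; print('  axis at z=.135:',c+k*a)
# roller wheels: dark pixels
for n,A,c in (('t',W,t),('s',S,s)):
    col=c["color"].astype(int)
    m=(col.max(-1)<60)&(A[...,0]>.4)&(A[...,0]<.66)&(A[...,1]>.14)&(A[...,1]<.29)&(A[...,2]>.035)
    N,l,st,ce=cv2.connectedComponentsWithStats(m.astype(np.uint8))
    for k in range(1,N):
        if st[k,4]>8:
            P=A[l==k]; print(n,'wheel',st[k,4],ce[k].round(1),np.median(P,0).round(4),(P.min(0)+P.max(0))/2)
E
```

```text
t yaw,pitch [0.01424101 0.60746486] rms 0.0025527045854653683 low end [ 0.4994195  -0.1762579   0.09158677] high [ 0.5770593  -0.17515215  0.14556371]
  axis at z=.135: [ 0.56186459 -0.17536856  0.135     ]
s yaw,pitch [0.00112616 0.59220979] rms 0.0030563265487803365 low end [ 0.50045365 -0.1725709   0.09341747] high [ 0.60913189 -0.17244851  0.16653198]
  axis at z=.135: [ 0.56226239 -0.1725013   0.135     ]
both yaw,pitch [0.01514162 0.59956999] rms 0.0030096565842626178 low end [ 0.49979787 -0.17424059  0.09210758] high [ 0.60766095 -0.17260724  0.16584106]
  axis at z=.135: [ 0.56254424 -0.17329043  0.135     ]
t wheel 54 [238.2 244.1] [0.5664 0.1909 0.0623] [0.56650583 0.19151041 0.05740749]
t wheel 59 [221.7 247.1] [0.5592 0.2327 0.0627] [0.55940098 0.23342484 0.05478244]
t wheel 53 [242.7 269.6] [0.4993 0.1783 0.063 ] [0.50036579 0.17894665 0.06233688]
t wheel 56 [226.2 272.7] [0.4921 0.2213 0.0632] [0.49088723 0.2228634  0.05940133]
s wheel 31 [281.8 215.5] [0.5598 0.2293 0.0623] [0.56137404 0.23142947 0.05681082]
s wheel 29 [264.4 223.7] [0.4935 0.2175 0.0604] [0.49530684 0.21771943 0.05599985]
s wheel 31 [288.9 223.5] [0.5673 0.1849 0.0618] [0.56898943 0.18823785 0.05769892]
s wheel 29 [271.  231.4] [0.5011 0.1749 0.0611] [0.50165811 0.17537114 0.05826326]
```

```bash
python3 - <<'E'
from h import *
s=np.load("side0.npz");t=np.load("top0.npz")
c0=np.array([.530,.206,0]);yaw=.172
def draw(c,img,pts,o,f,col,closed=True):
    q=np.array([(proj(c,p)-o+.5)*f for p in pts]).astype(int); cv2.polylines(img,[q.reshape(-1,1,2)],closed,col,1)
def Rz(a): return Ro.from_euler('z',a).as_matrix()
for n,c,o,w,h,f in (('s',s,(230,190),100,75,8),('t',t,(170,200),100,120,5),):
    img=cv2.resize(c["color"][o[1]:o[1]+h,o[0]:o[0]+w,::-1],None,fx=f,fy=f,interpolation=cv2.INTER_CUBIC)
    T=lambda P:[c0+Rz(yaw)@np.array(p) for p in P]
    draw(c,img,T([(-.118,-.055,.03),(.118,-.055,.03),(.118,.055,.03),(-.118,.055,.03)]),np.array(o),f,(0,0,255))
    for y in (-.022,.022):
        draw(c,img,T([(-.109,y,.052),(.109,y,.052)]),np.array(o),f,(0,255,0))
        for x in (-.034,.034):
            draw(c,img,T([(x-.007,y-.014,.052),(x+.007,y-.014,.052),(x+.007,y+.014,.052),(x-.007,y+.014,.052)]),np.array(o),f,(255,255,0))
    for a in (0.,): 
        th=-.5+a; b=np.array([-.03+.08*np.sin(th),.125,.022+.08*np.cos(th)]); draw(c,img,T([(-.03,.125,.022),b]),np.array(o),f,(255,0,255))
    cv2.imwrite(f"pics/ov_{n}.png",img)
E
```

```text
(no output)
```

View pics/ov_t.png

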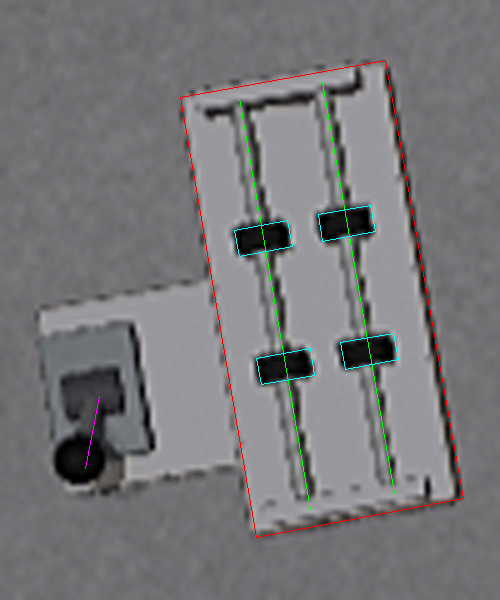

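View pics/ov_s.png

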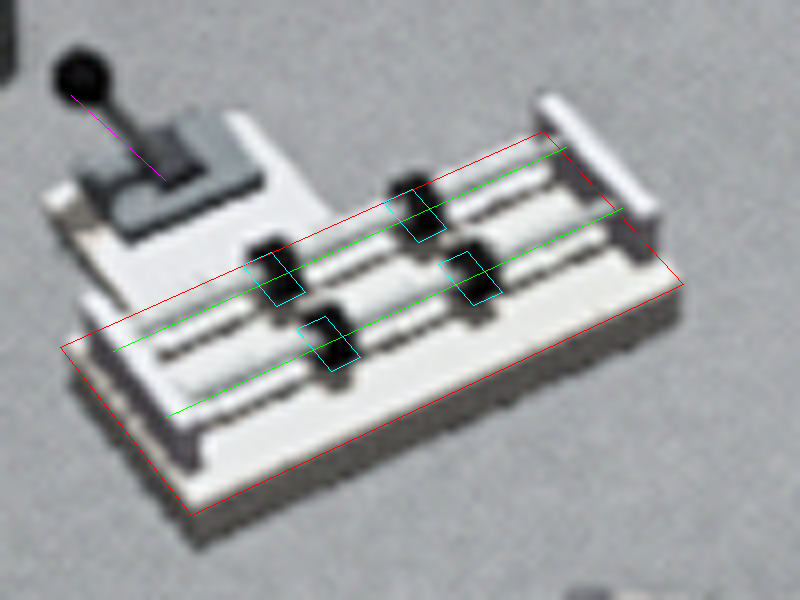

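```bash
python3 -m inch '[{"jaw":100,"dx":-15,"dy":-13,"dz":-20,"yaw":0},{"jaw":100,"dx":-15,"dy":-13,"dz":-20,"yaw":0},{"jaw":100,"dx":-15,"dy":-13,"dz":-20,"yaw":0},{"jaw":100,"dx":-15,"dy":-13,"dz":-20,"yaw":0},{"jaw":100,"dx":-15,"dy":-13,"dz":-20,"yaw":0},{"jaw":100,"dx":-15,"dy":-13,"dz":-20,"yaw":0},{"jaw":100,"dx":-15,"dy":-13,"dz":-20,"yaw":0},{"jaw":100,"dx":-15,"dy":-13,"dz":-20,"yaw":0}]'
```

```text
clock: 0.77
tcp_pos: [0.289, 0.3247, 0.3357]
tcp_rot: [-1.571, 0.0, 1.222]
contact_force: [1.3, 0.8, 0.1]
width: 1.001
```

```bash
python3 -m inch '[{"jaw":100,"dx":-18,"dy":-13,"dz":-22,"yaw":-0.0435},{"jaw":100,"dx":-18,"dy":-13,"dz":-22,"yaw":-0.0435},{"jaw":100,"dx":-18,"dy":-13,"dz":-22,"yaw":-0.0435},{"jaw":100,"dx":-18,"dy":-13,"dz":-22,"yaw":-0.0435},{"jaw":100,"dx":-18,"dy":-13,"dz":-22,"yaw":-0.0435},{"jaw":100,"dx":-18,"dy":-13,"dz":-22,"yaw":-0.0435},{"jaw":100,"dx":-18,"dy":-13,"dz":-22,"yaw":-0.0435},{"jaw":100,"dx":-18,"dy":-13,"dz":-22,"yaw":-0.0435}]'; python3 - <<'E'
from workcell import ctrl
o=ctrl.get_obs();print(o['joint_positions'],o['tcp_rot'])
E
```

```text
clock: 1.43
tcp_pos: [0.4331, 0.1499, 0.4399]
tcp_rot: [-1.571, 0.0, 1.572]
contact_force: [1.5, 0.6, -0.2]
width: 1.0
[1.73366269e-01 1.39518200e-01 1.93584856e-01 1.62503892e+00
 7.75852912e-06 1.72246677e-01] [-1.57062166e+00  2.25115199e-05  1.57191592e+00]
```

```bash
python3 -m inch '[{"jaw":100,"dx":0,"dy":0,"dz":-40,"yaw":0},{"jaw":100,"dx":0,"dy":0,"dz":-40,"yaw":0},{"jaw":100,"dx":0,"dy":0,"dz":-40,"yaw":0},{"jaw":100,"dx":0,"dy":0,"dz":-40,"yaw":0},{"jaw":100,"dx":0,"dy":0,"dz":-40,"yaw":0},{"jaw":100,"dx":0,"dy":0,"dz":-40,"yaw":0},{"jaw":100,"dx":0,"dy":0,"dz":-40,"yaw":0},{"jaw":100,"dx":0,"dy":0,"dz":-40,"yaw":0}]'; python3 - <<'E'
from workcell import ctrl
o=ctrl.get_obs();print(o['joint_positions'],o['tcp_rot'])
E
```

```text
clock: 2.1
tcp_pos: [0.7046, 0.1506, 0.4232]
tcp_rot: [-1.615, -0.005, 1.57]
contact_force: [-26.5, -3.7, -1.2]
width: 1.002
[1.08925572e-01 8.60692691e-01 1.35653668e+00 2.02210889e+00
 5.87828258e-04 1.09618289e-01] [-1.61499665 -0.00545383  1.57023725]
```

```bash
python3 -m inch '[{"jaw":100,"dz":15},{"jaw":100,"dz":15},{"jaw":100,"dz":15},{"jaw":100,"dz":15},{"jaw":100},{"jaw":100},{"jaw":100},{"jaw":100}]'; python3 - <<'E'
from workcell import ctrl
o=ctrl.get_obs();print(o['joint_positions'],o['tcp_rot'],o['tcp_pos'])
E
```

```text
[1.08925572e-01 8.60692691e-01 1.35653668e+00 2.02210889e+00
 5.87828258e-04 1.09618289e-01] [-1.61499665 -0.00545383  1.57023725] [0.7045713  0.15057701 0.42322216]$[0]: bad value
```

Missing keys are refused, so I give every key.

```bash
python3 -m inch '[{"jaw":100,"dx":0,"dy":0,"dz":15,"yaw":0},{"jaw":100,"dx":0,"dy":0,"dz":15,"yaw":0},{"jaw":100,"dx":0,"dy":0,"dz":15,"yaw":0},{"jaw":100,"dx":0,"dy":0,"dz":15,"yaw":0},{"jaw":100,"dx":0,"dy":0,"dz":0,"yaw":0},{"jaw":100,"dx":0,"dy":0,"dz":0,"yaw":0},{"jaw":100,"dx":0,"dy":0,"dz":0,"yaw":0},{"jaw":100,"dx":0,"dy":0,"dz":0,"yaw":0}]'; python3 - <<'E'
from workcell import ctrl
o=ctrl.get_obs();print(o['joint_positions'],o['tcp_rot'],o['tcp_pos'])
E
```

```text
clock: 2.77
tcp_pos: [0.6528, 0.1508, 0.4206]
tcp_rot: [-1.612, -0.005, 1.57]
contact_force: [-0.1, -0.0, 0.4]
width: 1.003
[1.17885340e-01 5.92068814e-01 8.12578145e-01 1.74942111e+00
 1.22901830e-04 1.18895497e-01] [-1.61237097 -0.00508866  1.56989454] [0.65282641 0.15076675 0.42055934]
```

```bash
python3 -m inch '[{"jaw":100,"dx":0,"dy":-30,"dz":10,"yaw":0},{"jaw":100,"dx":0,"dy":-30,"dz":10,"yaw":0},{"jaw":100,"dx":0,"dy":-30,"dz":10,"yaw":0},{"jaw":100,"dx":0,"dy":-30,"dz":10,"yaw":0},{"jaw":100,"dx":0,"dy":-30,"dz":0,"yaw":0},{"jaw":100,"dx":0,"dy":-30,"dz":0,"yaw":0},{"jaw":100,"dx":0,"dy":-30,"dz":0,"yaw":0},{"jaw":100,"dx":0,"dy":-30,"dz":0,"yaw":0}]'; python3 - <<'E'
from workcell import ctrl
o=ctrl.get_obs();print(o['joint_positions'],o['tcp_rot'],o['tcp_pos'])
E
```

```text
clock: 3.43
tcp_pos: [0.5559, 0.1381, 0.5818]
tcp_rot: [-1.706, -0.021, 1.571]
contact_force: [-0.4, -0.2, 1.2]
width: 0.999
[0.11262951 0.44614354 1.03323789 2.02149712 0.00581937 0.113959  ] [-1.70566857 -0.02119109  1.57129558] [0.55591548 0.13814092 0.58176824]
```

```bash
python3 -m inch '[{"jaw":100,"dx":-25,"dy":-10,"dz":0,"yaw":0},{"jaw":100,"dx":-25,"dy":-30,"dz":0,"yaw":0},{"jaw":100,"dx":-25,"dy":-30,"dz":0,"yaw":0},{"jaw":100,"dx":-25,"dy":-30,"dz":0,"yaw":0},{"jaw":100,"dx":-25,"dy":-30,"dz":0,"yaw":0},{"jaw":100,"dx":0,"dy":-30,"dz":0,"yaw":0},{"jaw":100,"dx":0,"dy":-30,"dz":0,"yaw":0},{"jaw":100,"dx":0,"dy":-30,"dz":0,"yaw":0}]'; python3 - <<'E'
from workcell import ctrl
o=ctrl.get_obs();print(o['joint_positions'],o['tcp_rot'],o['tcp_pos'])
E
```

```text
clock: 4.1
tcp_pos: [0.4789, 0.0085, 0.669]
tcp_rot: [-1.845, -0.013, 1.568]
contact_force: [0.5, -0.2, -0.0]
width: 1.0
[-0.17588959  0.2018006   0.92037676  2.02153495  0.05940641 -0.16325725] [-1.84466511 -0.01347988  1.56802735] [0.47890612 0.00846604 0.66900097]
```

```bash
python3 -m inch '[{"jaw":100,"dx":0,"dy":-35,"dz":0,"yaw":0},{"jaw":100,"dx":0,"dy":-35,"dz":0,"yaw":0},{"jaw":100,"dx":0,"dy":-35,"dz":0,"yaw":0},{"jaw":100,"dx":0,"dy":-35,"dz":0,"yaw":0},{"jaw":100,"dx":0,"dy":-35,"dz":0,"yaw":0},{"jaw":100,"dx":0,"dy":-35,"dz":0,"yaw":0},{"jaw":100,"dx":0,"dy":-35,"dz":0,"yaw":0},{"jaw":100,"dx":0,"dy":-35,"dz":0,"yaw":0}]'; python3 - <<'E'
from workcell import ctrl
o=ctrl.get_obs();print(o['joint_positions'],o['tcp_rot'],o['tcp_pos'])
E
```

```text
clock: 4.77
tcp_pos: [0.3755, 0.0184, 0.7509]
tcp_rot: [-2.034, 0.016, 1.558]
contact_force: [0.2, 0.2, 0.0]
width: 1.003
[-0.21202262 -0.04336245  0.86518865  2.0215644   0.07462537 -0.18522428] [-2.03395085  0.01565973  1.55769866] [0.37550815 0.01844823 0.75093022]
```

```bash
python3 -m inch '[{"jaw":100,"dx":30,"dy":0,"dz":0,"yaw":0},{"jaw":100,"dx":30,"dy":0,"dz":0,"yaw":0},{"jaw":100,"dx":30,"dy":-20,"dz":0,"yaw":0},{"jaw":100,"dx":20,"dy":-35,"dz":0,"yaw":0},{"jaw":100,"dx":0,"dy":-35,"dz":0,"yaw":0},{"jaw":100,"dx":0,"dy":-35,"dz":0,"yaw":0},{"jaw":100,"dx":0,"dy":-35,"dz":0,"yaw":0},{"jaw":100,"dx":0,"dy":-35,"dz":0,"yaw":0}]'; python3 - <<'E'
from workcell import ctrl
o=ctrl.get_obs();print(o['joint_positions'],o['tcp_rot'],o['tcp_pos'])
E
```

```text
clock: 5.43
tcp_pos: [0.2963, 0.1166, 0.7942]
tcp_rot: [-2.163, -0.013, 1.575]
contact_force: [0.7, 0.2, -0.5]
width: 0.998
[ 0.30262126 -0.13777346  0.88713559  2.02167295 -0.15454214  0.2565006 ] [-2.16288333 -0.01273654  1.57510309] [0.29628954 0.11662839 0.79415204]
```

```bash
cat >> h.py <<'E'
def go(target,commanded=None):
    from workcell import ctrl
    o=ctrl.get_obs();R=Ro.from_euler('xyz',o['tcp_rot']).as_matrix()
    d=R.T@(np.array(target)-o['tcp_pos'])*1000
    print('pos',o['tcp_pos'].round(4),'rot',o['tcp_rot'].round(4),'tool y',R[:,1].round(4),'tool x',R[:,0].round(3),'tool mm',d.round(1),'|d|',np.linalg.norm(d).round(1),'clock',round(o['clock'],2))
    return R
E
python3 - <<'E'
from h import *
M=np.array([.5625,-.174,.1355]);u=np.array([np.cos(.6),.012,np.sin(.6)]);n=np.array([-np.sin(.6),0,np.cos(.6)])
G=M-.003*u-.015*n
go(G+.13*n); go(G)
E
```

```text
pos [0.2963 0.1166 0.7942] rot [-2.1629 -0.0127  1.5751] tool y [ 0.558   0.013  -0.8297] tool x [-0.004  1.     0.013] tool mm [-298.7  576.3  149.5] |d| 666.1 clock 5.43
pos [0.2963 0.1166 0.7942] rot [-2.1629 -0.0127  1.5751] tool y [ 0.558   0.013  -0.8297] tool x [-0.004  1.     0.013] tool mm [-300.4  706.3  148.5] |d| 781.8 clock 5.43
```

```bash
python3 -m inch '[{"jaw":100,"dx":-18,"dy":34,"dz":9,"yaw":0},{"jaw":100,"dx":-18,"dy":34,"dz":9,"yaw":0},{"jaw":100,"dx":-18,"dy":34,"dz":9,"yaw":0},{"jaw":100,"dx":-18,"dy":34,"dz":9,"yaw":0},{"jaw":100,"dx":-18,"dy":34,"dz":9,"yaw":0},{"jaw":100,"dx":-18,"dy":34,"dz":9,"yaw":0},{"jaw":100,"dx":-18,"dy":34,"dz":9,"yaw":0},{"jaw":100,"dx":-18,"dy":34,"dz":9,"yaw":0}]'
python3 - <<'E'
from h import *
M=np.array([.5625,-.174,.1355]);u=np.array([np.cos(.6),.012,np.sin(.6)]);n=np.array([-np.sin(.6),0,np.cos(.6)])
G=M-.003*u-.015*n
go(G+.13*n); go(G)
E
```

```text
clock: 6.1
tcp_pos: [0.3829, -0.0157, 0.5444]
tcp_rot: [-2.161, -0.012, 1.573]
contact_force: [1.1, -0.5, 0.5]
width: 1.002
pos [ 0.3829 -0.0157  0.5444] rot [-2.1609 -0.0116  1.5729] tool y [ 0.5564  0.0109 -0.8308] tool x [-0.002  1.     0.012] tool mm [-162.2  323.    81.7] |d| 370.5 clock 6.1
pos [ 0.3829 -0.0157  0.5444] rot [-2.1609 -0.0116  1.5729] tool y [ 0.5564  0.0109 -0.8308] tool x [-0.002  1.     0.012] tool mm [-163.6  452.9   80.4] |d| 488.3 clock 6.1
```

```bash
python3 -m inch '[{"jaw":100,"dx":-20,"dy":34,"dz":10,"yaw":-0.002},{"jaw":100,"dx":-20,"dy":34,"dz":10,"yaw":-0.002},{"jaw":100,"dx":-20,"dy":34,"dz":10,"yaw":-0.002},{"jaw":100,"dx":-20,"dy":34,"dz":10,"yaw":-0.002},{"jaw":100,"dx":-20,"dy":34,"dz":10,"yaw":-0.002},{"jaw":100,"dx":-20,"dy":34,"dz":10,"yaw":-0.002},{"jaw":100,"dx":-20,"dy":34,"dz":10,"yaw":-0.002},{"jaw":100,"dx":-20,"dy":34,"dz":10,"yaw":-0.002}]'
python3 - <<'E'
from h import *
from workcell import ctrl
M=np.array([.5625,-.174,.1355]);u=np.array([np.cos(.6),.012,np.sin(.6)]);n=np.array([-np.sin(.6),0,np.cos(.6)])
G=M-.003*u-.015*n
c=ctrl.camera("side");crop(c,230,160,160,190,4,"pics/s1.png");c=ctrl.camera("top");crop(c,300,170,160,150,4,"pics/t1.png")
go(G+.13*n); go(G)
E
```

```text
clock: 6.77
tcp_pos: [0.4692, -0.173, 0.2723]
tcp_rot: [-2.16, -0.002, 1.587]
contact_force: [2.2, -0.8, 0.3]
width: 1.004
pos [ 0.4676 -0.1724  0.2678] rot [-2.153  -0.0085  1.5852] tool y [ 0.5497  0.015  -0.8352] tool x [-0.014  1.     0.008] tool mm [-2.3 47.8 -1.4] |d| 47.8 clock 6.87
pos [ 0.4676 -0.1724  0.2678] rot [-2.153  -0.0085  1.5852] tool y [ 0.5497  0.015  -0.8352] tool x [-0.014  1.     0.008] tool mm [ -4.3 177.7  -3.7] |d| 177.8 clock 6.87
```

View pics/s1.png

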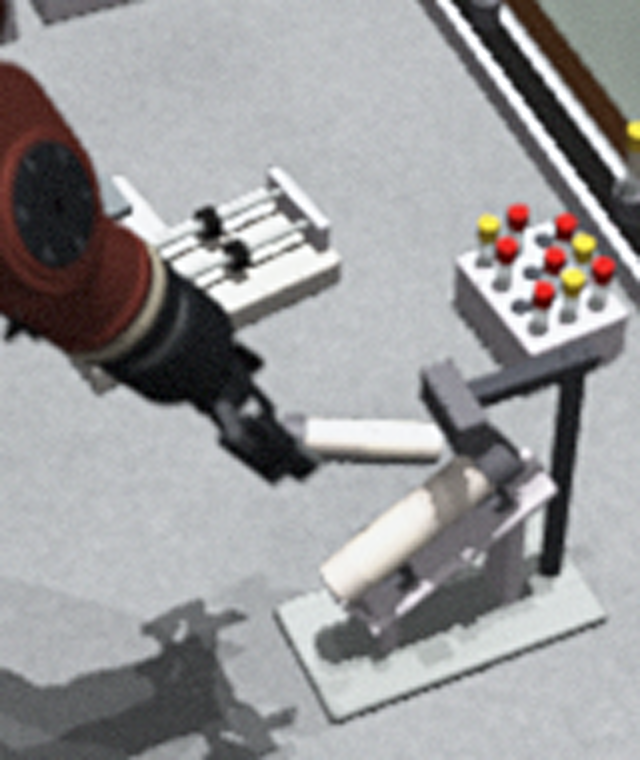

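View pics/t1.png

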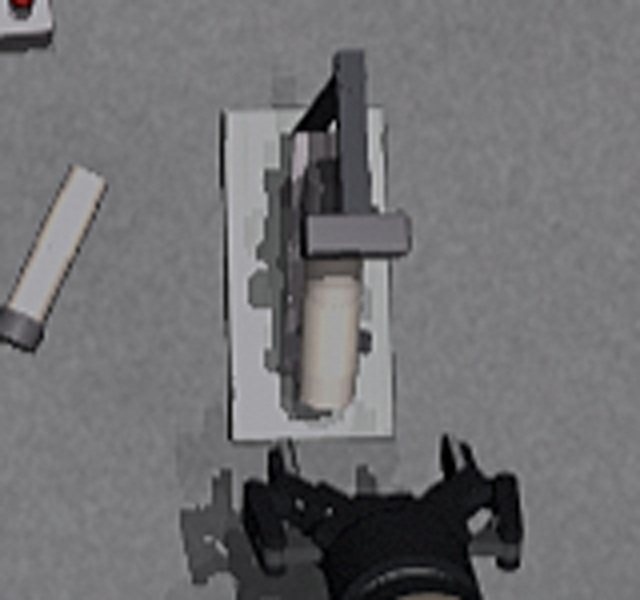

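```bash
python3 - <<'E'
from h import *
t=np.load("top0.npz")
o=np.array([.4676,-.1724,.2678]); y=np.array([.5497,.015,-.8352])
for d in (0,-.013): print(((proj(t,o+d*y)-[300,170])*4).round(1))
for k in (-.05,0,.03):
  u=np.array([np.cos(.6),.012,np.sin(.6)]);n=np.array([-np.sin(.6),0,np.cos(.6)])
  print(k,((proj(t,np.array([.5625,-.174,.1355])+k*u+.018*n)-[300,170])*4).round(1))
E
```

```text
[357.9 434.4]
[361.1 446.7]
-0.05 [328.3 370.6]
0 [331.4 301.2]
0.03 [333.3 258.5]
```

```bash
python3 -m inch '[{"jaw":100,"dx":-1,"dy":20,"dz":-1,"yaw":0},{"jaw":100,"dx":-1,"dy":20,"dz":-1,"yaw":0},{"jaw":100,"dx":0,"dy":20,"dz":-1,"yaw":0},{"jaw":100,"dx":0,"dy":20,"dz":0,"yaw":0},{"jaw":100,"dx":0,"dy":20,"dz":0,"yaw":0},{"jaw":100,"dx":0,"dy":15,"dz":0,"yaw":0},{"jaw":100,"dx":0,"dy":5,"dz":0,"yaw":0},{"jaw":100,"dx":0,"dy":0,"dz":0,"yaw":0}]'
python3 - <<'E'
from h import *
from workcell import ctrl
M=np.array([.5625,-.174,.1355]);u=np.array([np.cos(.6),.012,np.sin(.6)]);n=np.array([-np.sin(.6),0,np.cos(.6)])
G=M-.003*u-.015*n
c=ctrl.camera("side");crop(c,270,200,120,140,5,"pics/s2.png");c=ctrl.camera("top");crop(c,330,170,110,130,5,"pics/t2.png")
go(G)
E
```

```text
clock: 7.53
tcp_pos: [0.538, -0.1716, 0.1748]
tcp_rot: [-2.159, -0.004, 1.588]
contact_force: [0.8, -0.4, 0.2]
width: 1.001
pos [ 0.5379 -0.172   0.176 ] rot [-2.1601 -0.003   1.5877] tool y [ 0.5556  0.0119 -0.8313] tool x [-0.017  1.     0.003] tool mm [-2.8 62.3  4.9] |d| 62.6 clock 7.63
```

View pics/s2.png

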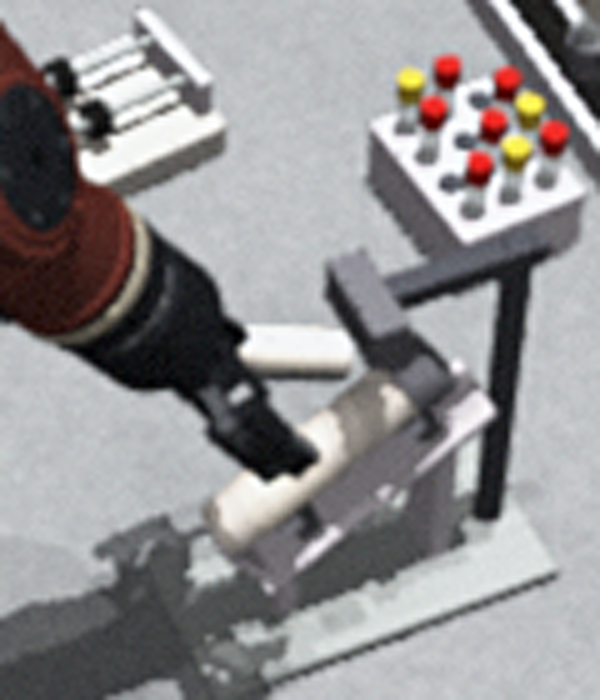

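View pics/t2.png

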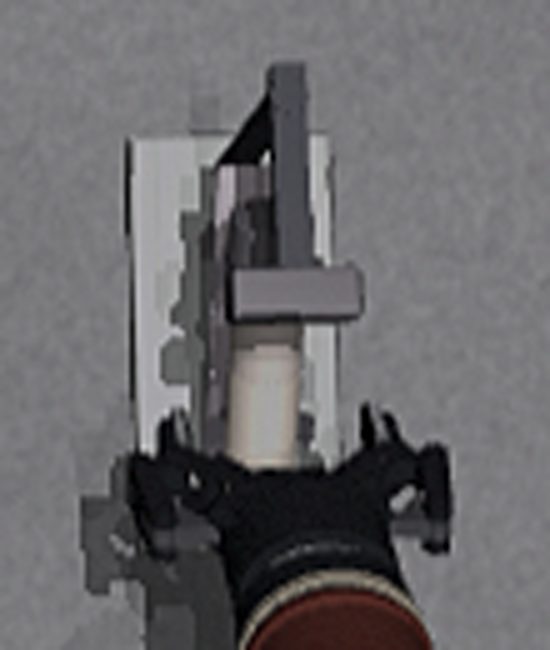

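```bash
python3 -m inch '[{"jaw":100,"dx":0,"dy":12,"dz":1,"yaw":0},{"jaw":100,"dx":0,"dy":12,"dz":1,"yaw":0},{"jaw":100,"dx":0,"dy":12,"dz":1,"yaw":0},{"jaw":100,"dx":0,"dy":10,"dz":1,"yaw":0},{"jaw":100,"dx":0,"dy":9,"dz":0,"yaw":0},{"jaw":100,"dx":0,"dy":5,"dz":0,"yaw":0},{"jaw":100,"dx":0,"dy":2,"dz":0,"yaw":0},{"jaw":100,"dx":0,"dy":0,"dz":0,"yaw":0}]' 40
python3 - <<'E'
from h import *
from workcell import ctrl
M=np.array([.5625,-.174,.1355]);u=np.array([np.cos(.6),.012,np.sin(.6)]);n=np.array([-np.sin(.6),0,np.cos(.6)])
G=M-.003*u-.015*n
c=ctrl.camera("side");crop(c,270,200,120,140,5,"pics/s3.png");c=ctrl.camera("top");crop(c,330,170,110,130,5,"pics/t3.png")
go(G);print(ctrl.get_obs()['contact_force'])
E
```

```text
clock: 8.3
tcp_pos: [0.5687, -0.1711, 0.1214]
tcp_rot: [-2.16, -0.003, 1.587]
contact_force: [-0.1, 0.1, 0.0]
width: 0.998
pos [ 0.5687 -0.1711  0.1217] rot [-2.1599 -0.0032  1.5874] tool y [ 0.5555  0.0119 -0.8314] tool x [-0.017  1.     0.003] tool mm [-2.9  0.1  0.3] |d| 2.9 clock 8.4
[ 0.39380365 -0.40218192  0.54330875]
```

View pics/s3.png

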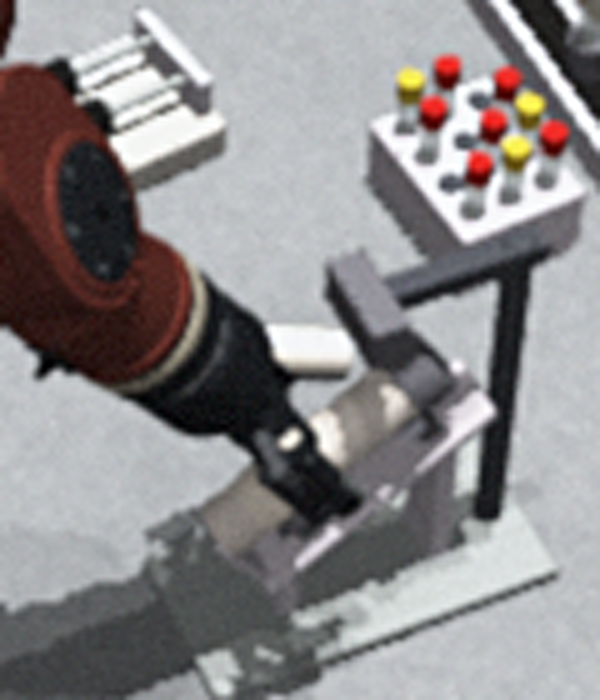

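View pics/t3.png

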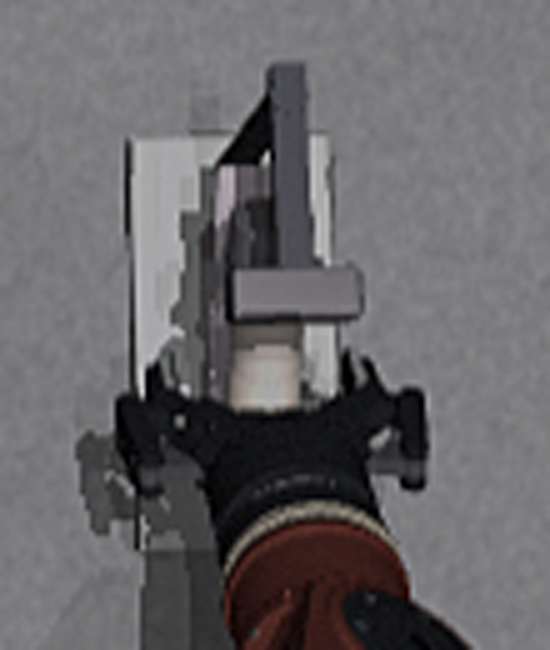

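Both views show the open fingers straddling the tube between the saddles (side ≈(340,490), top tube ≈(265,370) with fingers either side). Closing.

```bash
python3 -m inch '[{"jaw":60,"dx":0,"dy":0,"dz":0,"yaw":0},{"jaw":50,"dx":0,"dy":0,"dz":0,"yaw":0},{"jaw":40,"dx":0,"dy":0,"dz":0,"yaw":0},{"jaw":30,"dx":0,"dy":0,"dz":0,"yaw":0},{"jaw":20,"dx":0,"dy":0,"dz":0,"yaw":0},{"jaw":20,"dx":0,"dy":0,"dz":0,"yaw":0},{"jaw":20,"dx":0,"dy":0,"dz":0,"yaw":0},{"jaw":20,"dx":0,"dy":0,"dz":0,"yaw":0}]' 40
```

```text
clock: 9.07
tcp_pos: [0.5686, -0.1753, 0.1222]
tcp_rot: [-2.159, 0.003, 1.581]
contact_force: [-10.3, -15.3, 6.8]
width: 0.405
```

```bash
python3 -m inch '[{"jaw":20,"dx":0,"dy":-3,"dz":0,"yaw":0},{"jaw":20,"dx":0,"dy":-5,"dz":0,"yaw":0},{"jaw":20,"dx":0,"dy":-6,"dz":0,"yaw":0},{"jaw":20,"dx":0,"dy":-6,"dz":0,"yaw":0},{"jaw":20,"dx":0,"dy":-6,"dz":0,"yaw":0},{"jaw":20,"dx":0,"dy":-4,"dz":0,"yaw":0},{"jaw":20,"dx":0,"dy":-2,"dz":0,"yaw":0},{"jaw":20,"dx":0,"dy":0,"dz":0,"yaw":0}]'
python3 - <<'E'
from h import *
from workcell import ctrl
c=ctrl.camera("side");crop(c,270,200,120,140,5,"pics/s4.png")
o=ctrl.get_obs();print(o['tcp_pos'],o['tcp_rot'],o['contact_force'],o['ft_torque'],o['width'])
E
```

```text
clock: 9.73
tcp_pos: [0.5507, -0.1714, 0.1483]
tcp_rot: [-2.16, -0.003, 1.587]
contact_force: [-0.0, -1.3, -1.7]
width: 0.408
[ 0.55076568 -0.17136343  0.14803353] [-2.1596786  -0.00323994  1.58736093] [-0.19529808 -0.62483684 -2.13085818] [-0.05190269  0.83358404 -0.0179598 ] 0.4073775638923604
```

View pics/s4.png

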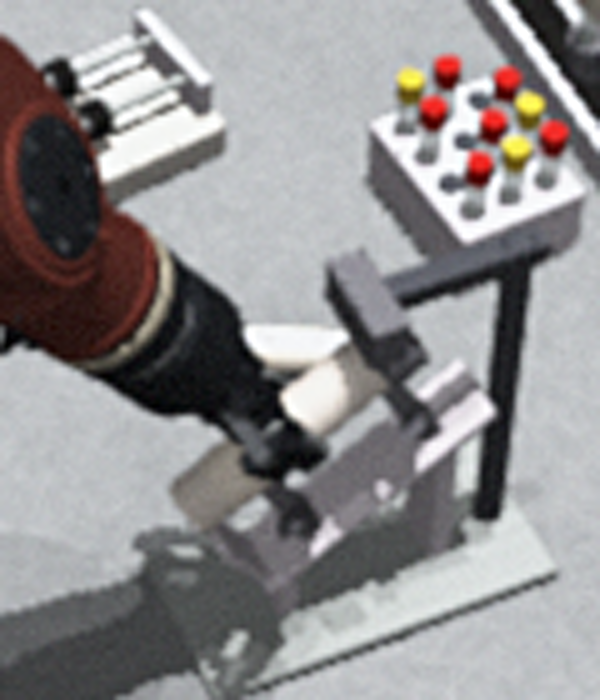

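The tube is held at (300,430), lifted clear of the saddles, with its cap still below the reader. Drawing back.

```bash
python3 -m inch '[{"jaw":20,"dx":0,"dy":-4,"dz":5,"yaw":0},{"jaw":20,"dx":0,"dy":-6,"dz":9,"yaw":0},{"jaw":20,"dx":0,"dy":-7,"dz":10,"yaw":0},{"jaw":20,"dx":0,"dy":-7,"dz":11,"yaw":0},{"jaw":20,"dx":0,"dy":-7,"dz":11,"yaw":0},{"jaw":20,"dx":0,"dy":-7,"dz":11,"yaw":0},{"jaw":20,"dx":0,"dy":-7,"dz":11,"yaw":0},{"jaw":20,"dx":0,"dy":-7,"dz":10,"yaw":0}]'
python3 - <<'E'
from h import *
from workcell import ctrl
o=ctrl.get_obs();print(o['tcp_pos'],o['tcp_rot'],o['contact_force'],o['ft_torque'],o['width'],o['joint_positions'])
E
```

```text
clock: 10.45
tcp_pos: [0.4553, -0.1726, 0.1475]
tcp_rot: [-2.159, -0.004, 1.587]
contact_force: [0.5, 0.1, -2.2]
width: 0.407
[ 0.4552512  -0.17262418  0.14746947] [-2.15909576 -0.00371358  1.58686562] [ 0.50621963  0.06004206 -2.18679412] [ 0.00164713  0.81174472 -0.01928239] 0.40738034149988844 [-7.94528402e-01 -5.73086429e-04 -9.62857456e-01  1.79865036e-01
  4.16211653e-01 -7.17611127e-01]
```

```bash
python3 - <<'E'
from h import *
go([.40,.075,.27])
E
```

```text
pos [ 0.4553 -0.1726  0.1475] rot [-2.1591 -0.0037  1.5869] tool y [ 0.5548  0.012  -0.8319] tool x [-0.016  1.     0.004] tool mm [ 248.9 -129.6  -24.8] |d| 281.8 clock 10.45
```

```bash
python3 -m inch '[{"jaw":20,"dx":0,"dy":-25,"dz":0,"yaw":0},{"jaw":20,"dx":20,"dy":-25,"dz":-4,"yaw":0},{"jaw":20,"dx":38,"dy":-15,"dz":-4,"yaw":0},{"jaw":20,"dx":38,"dy":-15,"dz":-4,"yaw":0},{"jaw":20,"dx":38,"dy":-15,"dz":-4,"yaw":0},{"jaw":20,"dx":38,"dy":-15,"dz":-4,"yaw":0},{"jaw":20,"dx":38,"dy":-10,"dz":-4,"yaw":0},{"jaw":20,"dx":36,"dy":-10,"dz":0,"yaw":0}]'
python3 - <<'E'
from h import *
from workcell import ctrl
o=ctrl.get_obs();print(o['tcp_pos'],o['tcp_rot'],o['joint_positions'])
E
```

```text
clock: 11.12
tcp_pos: [0.4028, 0.0545, 0.2655]
tcp_rot: [-2.16, -0.003, 1.587]
contact_force: [1.6, 0.3, -2.8]
width: 0.406
[0.40276626 0.05451988 0.26549904] [-2.16008604 -0.0031014   1.58685554] [-0.10057532 -0.44535024 -0.9218907   0.50836015  0.06728673 -0.09539093]
```

```bash
python3 -m inch '[{"jaw":20,"dx":2,"dy":-14,"dz":20,"yaw":0},{"jaw":20,"dx":2,"dy":-14,"dz":20,"yaw":0},{"jaw":20,"dx":2,"dy":-14,"dz":20,"yaw":0},{"jaw":20,"dx":2,"dy":-14,"dz":20,"yaw":0},{"jaw":20,"dx":2,"dy":-10,"dz":15,"yaw":0},{"jaw":20,"dx":2,"dy":-7,"dz":10,"yaw":0},{"jaw":20,"dx":0,"dy":0,"dz":0,"yaw":0},{"jaw":20,"dx":0,"dy":0,"dz":0,"yaw":0}]'
python3 - <<'E'
from h import *
from workcell import ctrl
o=ctrl.get_obs();print(o['tcp_pos'],o['tcp_rot'],o['joint_positions'])
E
```

```text
clock: 11.78
tcp_pos: [0.2755, 0.0633, 0.2669]
tcp_rot: [-2.159, -0.003, 1.587]
contact_force: [0.2, 0.2, -1.4]
width: 0.403
[0.27546901 0.06327281 0.26690742] [-2.1587165  -0.0028709   1.58723676] [-0.14659061 -0.8105724  -0.99769376  0.80222288  0.09251123 -0.13446425]
```

```bash
cat > fk.py <<'E'
from h import *
from scipy.optimize import least_squares
D=[([1.08270291,2.91294234e-01,-1.54104247e-01,1.12669143,0,1.43152274],[0.17922375,0.49300956,0.23073329]),
([.173366269,.1395182,.193584856,1.62503892,0,.172246677],[0.4331,0.1499,0.4399]),
([.108925572,.860692691,1.35653668,2.02210889,.000587,.1096],[0.7046,0.1506,0.4232]),
([.11788534,.592068814,.812578145,1.74942111,.0001229,.1188955],[.65282641,.15076675,.42055934]),
([.11262951,.44614354,1.03323789,2.02149712,.00581937,.113959],[.55591548,.13814092,.58176824]),
([-.17588959,.2018006,.92037676,2.02153495,.05940641,-.16325725],[.47890612,.00846604,.66900097]),
([-.21202262,-.04336245,.86518865,2.0215644,.07462537,-.18522428],[.37550815,.01844823,.75093022]),
([.30262126,-.13777346,.88713559,2.02167295,-.15454214,.2565006],[.29628954,.11662839,.79415204]),
([-.794528,-.000573,-.962857,.179865,.4162117,-.717611],[.4552512,-.17262418,.14746947]),
([-.10057532,-.44535024,-.9218907,.50836015,.06728673,-.09539093],[.40276626,.05451988,.26549904]),
([-.14659061,-.8105724,-.99769376,.80222288,.09251123,-.13446425],[.27546901,.06327281,.26690742])]
def fk(q,p):
    a1,d1,L2,L3,e,w,l45,Lt=p
    q1,q2,q3,q4,q5,q6=q
    f=lambda a:np.array([np.cos(a),0,-np.sin(a)]) # forward dir pitched down by a
    up=lambda a:np.array([np.sin(a),0,np.cos(a)])
    P=np.array([a1,0,d1])+L2*up(q2)+L3*f(q2-q3)+e*up(q2-q3)
    a=q2-q3+q4
    P=P+np.array([0,w,0])+l45*f(a)
    d=np.cos(q5)*f(a)+np.sin(q5)*np.array([0,1,0])
    P=P+Lt*d
    c,s=np.cos(q1),np.sin(q1)
    R=np.array([[c,-s,0],[s,c,0],[0,0,1]])
    return R@P,R@d
def res(p): return np.concatenate([fk(q,p)[0]-np.array(x) for q,x in D])
E
python3 - <<'E'
from fk import *
for s in (1,):
    r=least_squares(res,[0.1,.3,.4,.4,0,.07,.05,.2]);print(r.x.round(4),np.abs(r.fun).max())
    np.save("fk.npy",r.x)
    print(fk(D[8][0],r.x)[1])
E
```

```text
[0.     0.2979 0.5098 0.3854 0.06   0.0729 0.1196 0.324 ] 4.284184388453349e-05
[ 0.55482612  0.01200611 -0.8318797 ]
```

```bash
python3 - <<'E'
from h import *
go([.42,.07,.1])
R=go([.25,.07,.1])
print(R.T@[-1,0,0],R.T@[0,0,-1])
E
```

```text
pos [0.2755 0.0633 0.2669] rot [-2.1587 -0.0029  1.5872] tool y [ 0.5545  0.0115 -0.8321] tool x [-0.016  1.     0.003] tool mm [  3.9 219.1 -27.8] |d| 220.9 clock 11.78
pos [0.2755 0.0633 0.2669] rot [-2.1587 -0.0029  1.5872] tool y [ 0.5545  0.0115 -0.8321] tool x [-0.016  1.     0.003] tool mm [  6.7 124.8 113.7] |d| 169.0 clock 11.78
[ 0.01643962 -0.55451738  0.83200974] [-0.0028709   0.83209259  0.55462932]
```

```bash
python3 -m inch '[{"jaw":20,"dx":1,"dy":20,"dz":-4,"yaw":0},{"jaw":20,"dx":1,"dy":32,"dz":-4,"yaw":0},{"jaw":20,"dx":1,"dy":34,"dz":-4,"yaw":0},{"jaw":20,"dx":1,"dy":34,"dz":-4,"yaw":0},{"jaw":20,"dx":0,"dy":34,"dz":-4,"yaw":0},{"jaw":20,"dx":0,"dy":32,"dz":-4,"yaw":0},{"jaw":20,"dx":0,"dy":20,"dz":-3,"yaw":0},{"jaw":20,"dx":0,"dy":10,"dz":0,"yaw":0}]'
python3 - <<'E'
from h import *
from workcell import ctrl
o=ctrl.get_obs();print(o['tcp_pos'],o['tcp_rot'],o['joint_positions'])
E
```

```text
clock: 12.45
tcp_pos: [0.4177, 0.0701, 0.1002]
tcp_rot: [-2.154, -0.003, 1.587]
contact_force: [-0.4, -0.4, -2.2]
width: 0.407
[0.41773381 0.07009574 0.10019866] [-2.15382055 -0.00331898  1.58740987] [-0.02795361 -0.05016125 -1.24527624 -0.2067858   0.0272997  -0.03538752]
```

```bash
python3 -m inch '[{"jaw":20,"dx":0,"dy":-11,"dz":17,"yaw":0},{"jaw":20,"dx":0,"dy":-16,"dz":25,"yaw":0},{"jaw":20,"dx":0,"dy":-16,"dz":25,"yaw":0},{"jaw":20,"dx":0,"dy":-16,"dz":25,"yaw":0},{"jaw":20,"dx":0,"dy":-15,"dz":26,"yaw":0},{"jaw":20,"dx":0,"dy":-14,"dz":26,"yaw":0},{"jaw":20,"dx":0,"dy":0,"dz":0,"yaw":0},{"jaw":20,"dx":0,"dy":0,"dz":0,"yaw":0}]'
python3 - <<'E'
from h import *
from workcell import ctrl
o=ctrl.get_obs();print(o['tcp_pos'],o['tcp_rot'],o['joint_positions'])
E
```

```text
clock: 13.12
tcp_pos: [0.2663, 0.0751, 0.1406]
tcp_rot: [-2.121, 0.002, 1.585]
contact_force: [0.4, -0.1, -2.3]
width: 0.407
[0.26631145 0.07507336 0.14055858] [-2.12107580e+00  1.73439360e-03  1.58479838e+00] [ 0.00288701 -0.65105367 -1.29892843  0.37265496  0.00433397 -0.01038121]
```

```bash
python3 -m inch '[{"jaw":20,"dx":0,"dy":21,"dz":-23,"yaw":0},{"jaw":20,"dx":0,"dy":21,"dz":-23,"yaw":0},{"jaw":20,"dx":0,"dy":21,"dz":-23,"yaw":0},{"jaw":20,"dx":0,"dy":0,"dz":0,"yaw":0},{"jaw":20,"dx":0,"dy":8,"dz":20,"yaw":0},{"jaw":20,"dx":0,"dy":8,"dz":20,"yaw":0},{"jaw":20,"dx":0,"dy":8,"dz":20,"yaw":0},{"jaw":20,"dx":0,"dy":8,"dz":20,"yaw":0}]'
python3 - <<'E'
from h import *
from workcell import ctrl
o=ctrl.get_obs();print(o['tcp_pos'],o['tcp_rot'],o['joint_positions'])
E
```

```text
clock: 13.78
tcp_pos: [0.3255, 0.0879, 0.0915]
tcp_rot: [-2.061, 0.012, 1.578]
contact_force: [0.5, -0.7, -2.0]
width: 0.407
[0.32549035 0.08794325 0.09150087] [-2.06069029  0.01195251  1.57803189] [ 0.09797521 -0.2123748  -1.29910804 -0.0033056  -0.05316547  0.0745307 ]
```

```bash
python3 -m inch '[{"jaw":20,"dx":-8,"dy":5,"dz":28,"yaw":0},{"jaw":20,"dx":-8,"dy":5,"dz":28,"yaw":0},{"jaw":20,"dx":-6,"dy":5,"dz":28,"yaw":0},{"jaw":20,"dx":-4,"dy":5,"dz":28,"yaw":0},{"jaw":20,"dx":-4,"dy":5,"dz":28,"yaw":0},{"jaw":20,"dx":-4,"dy":5,"dz":28,"yaw":0},{"jaw":20,"dx":-4,"dy":0,"dz":28,"yaw":0},{"jaw":20,"dx":0,"dy":0,"dz":0,"yaw":0}]'
python3 - <<'E'
from h import *
from workcell import ctrl
o=ctrl.get_obs();print(o['tcp_pos'],o['tcp_rot'],o['joint_positions'])
E
```

```text
clock: 14.45
tcp_pos: [0.2091, 0.0892, 0.0952]
tcp_rot: [-1.95, 0.046, 1.565]
contact_force: [0.7, -0.1, -1.9]
width: 0.407
[0.20909226 0.08923281 0.09524577] [-1.9500641   0.04632259  1.56482385] [ 0.29982592 -0.46433011 -1.29967775  0.38412803 -0.15307945  0.26968417]
```

```bash
python3 - <<'E'
from h import *
go([.31,.035,.075])
E
```

```text
pos [0.2091 0.0892 0.0952] rot [-1.9501  0.0463  1.5648] tool y [ 0.37   -0.0452 -0.9279] tool x [ 0.006  0.999 -0.046] tool mm [-52.6  58.6 -85.6] |d| 116.3 clock 14.45
```

```bash
python3 -m inch '[{"jaw":20,"dx":-20,"dy":19,"dz":-28,"yaw":0},{"jaw":20,"dx":-20,"dy":19,"dz":-28,"yaw":0},{"jaw":20,"dx":-20,"dy":19,"dz":-28,"yaw":0},{"jaw":20,"dx":-5,"dy":0,"dz":0,"yaw":0},{"jaw":20,"dx":-2,"dy":15,"dz":25,"yaw":0},{"jaw":20,"dx":-2,"dy":15,"dz":25,"yaw":0},{"jaw":20,"dx":-2,"dy":12,"dz":25,"yaw":0},{"jaw":20,"dx":-2,"dy":12,"dz":25,"yaw":0}]'
python3 - <<'E'
from h import *
from workcell import ctrl
o=ctrl.get_obs();print(o['tcp_pos'],o['tcp_rot'],o['joint_positions']); go(o['tcp_pos'])
E
```

```text
clock: 15.12
tcp_pos: [0.2561, 0.0424, 0.0635]
tcp_rot: [-1.872, 0.054, 1.561]
contact_force: [-0.1, 0.2, -3.1]
width: 0.409
[0.25614211 0.04241812 0.06346747] [-1.87165901  0.05368058  1.56147969] [-0.08237097 -0.24304637 -1.29998846  0.20976507 -0.0294823  -0.08571077]
pos [0.2561 0.0424 0.0635] rot [-1.8717  0.0537  1.5615] tool y [ 0.2959 -0.054  -0.9537] tool x [ 0.009  0.999 -0.054] tool mm [0. 0. 0.] |d| 0.0 clock 15.12
```

```bash
python3 -m inch '[{"jaw":20,"dx":-36,"dy":0,"dz":-5,"yaw":0},{"jaw":20,"dx":-38,"dy":0,"dz":-5,"yaw":0},{"jaw":20,"dx":-38,"dy":0,"dz":-5,"yaw":0},{"jaw":20,"dx":-30,"dy":0,"dz":-3,"yaw":0},{"jaw":20,"dx":8,"dy":15,"dz":22,"yaw":0},{"jaw":20,"dx":8,"dy":15,"dz":22,"yaw":0},{"jaw":20,"dx":8,"dy":15,"dz":22,"yaw":0},{"jaw":20,"dx":0,"dy":0,"dz":0,"yaw":0}]'
python3 - <<'E'
from h import *
from workcell import ctrl
o=ctrl.get_obs();print(o['tcp_pos'],o['tcp_rot'],o['joint_positions']); go(o['tcp_pos'])
c=ctrl.camera("side");crop(c,30,180,200,200,4,"pics/s5.png")
E
```

```text
clock: 15.78
tcp_pos: [0.2474, -0.0327, 0.0527]
tcp_rot: [-1.82, 0.037, 1.568]
contact_force: [0.8, 0.5, -1.9]
width: 0.407
[ 0.24743506 -0.03268637  0.05269382] [-1.82044546  0.03665965  1.5677621 ] [-0.57118576 -0.21221882 -1.29977682  0.25262451  0.10318628 -0.56079041]
pos [ 0.2474 -0.0327  0.0527] rot [-1.8204  0.0367  1.5678] tool y [ 0.247  -0.0363 -0.9683] tool x [ 0.003  0.999 -0.037] tool mm [0. 0. 0.] |d| 0.0 clock 15.78
```

View pics/s5.png

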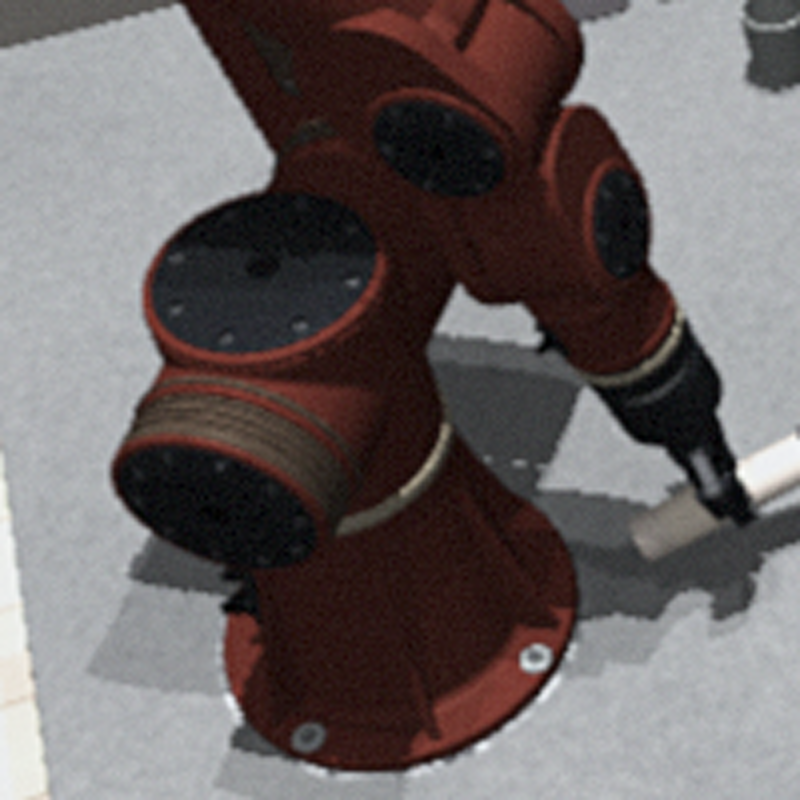

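```bash
python3 - <<'E'
from h import *
from workcell import ctrl
o=ctrl.get_obs();R=Ro.from_euler('xyz',o['tcp_rot']).as_matrix()
for f in (-.16,-.17,-.18,-.19):
    Q=R@Ro.from_euler('y',f).as_matrix(); print(f,np.arctan2(Q[1,0],Q[0,0]),Q[:,0],-Q[:,2])
f=-.17;Q=R@Ro.from_euler('y',f).as_matrix()
C=np.array([.531,.2075,.19]); T=C+.015*Q[:,1]+.003*Q[:,2]; print(T); go(T)
E
```

```text
-0.16 1.7243190445261827 [-0.15247132  0.98533663 -0.07657824] [0.95650067 0.16662006 0.23946656]
-0.17 1.7340567503044588 [-0.16202854  0.98362119 -0.07896903] [0.95492815 0.17646493 0.23868881]
-0.18 1.7437981506341333 [-0.17156957  0.98180739 -0.08135193] [0.95326015 0.18629215 0.2378872 ]
-0.19 1.7535433471344253 [-0.18109343  0.97989541 -0.0837267 ] [0.95149682 0.19610075 0.2370618 ]
[0.53186594 0.20641957 0.17476573]
pos [ 0.2482 -0.033   0.053 ] rot [-1.8222  0.0375  1.5689] tool y [ 0.2487 -0.0367 -0.9679] tool x [ 0.002  0.999 -0.037] tool mm [ 235.2  -56.1 -306.8] |d| 390.6 clock 15.83
```

```bash
python3 -m inch '[{"jaw":20,"dx":5,"dy":-15,"dz":-10,"yaw":0},{"jaw":20,"dx":15,"dy":-25,"dz":-18,"yaw":0},{"jaw":20,"dx":20,"dy":-25,"dz":-24,"yaw":0},{"jaw":20,"dx":20,"dy":-25,"dz":-24,"yaw":0},{"jaw":20,"dx":20,"dy":-25,"dz":-24,"yaw":0},{"jaw":20,"dx":20,"dy":-15,"dz":-28,"yaw":0},{"jaw":20,"dx":20,"dy":-10,"dz":-28,"yaw":0},{"jaw":20,"dx":20,"dy":0,"dz":-28,"yaw":0}]'
python3 - <<'E'
from h import *
from workcell import ctrl
go([.532,.2065,.185])
E
```

```text
clock: 16.5
tcp_pos: [0.3928, 0.1131, 0.2295]
tcp_rot: [-1.828, 0.037, 1.57]
contact_force: [1.3, -1.3, -2.2]
width: 0.406
pos [0.3928 0.1131 0.2295] rot [-1.8278  0.0375  1.5701] tool y [ 0.2542 -0.0364 -0.9665] tool x [ 0.001  0.999 -0.037] tool mm [  95.1   75.  -124.2] |d| 173.5 clock 16.5
```

```bash
python3 -m inch '[{"jaw":20,"dx":10,"dy":5,"dz":-16,"yaw":-0.0225},{"jaw":20,"dx":11,"dy":6,"dz":-17,"yaw":-0.0225},{"jaw":20,"dx":11,"dy":6,"dz":-17,"yaw":-0.0225},{"jaw":20,"dx":11,"dy":6,"dz":-17,"yaw":-0.0225},{"jaw":20,"dx":11,"dy":6,"dz":-17,"yaw":-0.0225},{"jaw":20,"dx":11,"dy":6,"dz":-17,"yaw":-0.0225},{"jaw":20,"dx":10,"dy":6,"dz":-16,"yaw":-0.0225},{"jaw":20,"dx":9,"dy":5,"dz":-15,"yaw":-0.0225}]'
python3 - <<'E'
from h import *
from workcell import ctrl
c=ctrl.camera("side");np.savez("s6.npz",**c);crop(c,220,140,140,130,5,"pics/s6.png");c=ctrl.camera("top");np.savez("t6.npz",**c);crop(c,170,180,130,140,4,"pics/t6.png")
o=ctrl.get_obs();print(o['tcp_pos'],o['tcp_rot'],o['joint_positions']); go(o['tcp_pos'])
E
```

```text
clock: 17.17
tcp_pos: [0.5241, 0.2048, 0.2094]
tcp_rot: [-1.812, 0.083, 1.745]
contact_force: [-0.5, -0.1, -2.3]
width: 0.404
[0.52506995 0.20524609 0.20935574] [-1.81308637  0.08208157  1.74498279] [ 0.30685488  0.20693506 -0.36334493  0.76978129 -0.11085947  0.10981056]
pos [0.5251 0.2052 0.2094] rot [-1.8131  0.0821  1.745 ] tool y [ 0.2501 -0.0368 -0.9675] tool x [-0.173  0.982 -0.082] tool mm [0. 0. 0.] |d| 0.0 clock 17.27
```

View pics/s6.png

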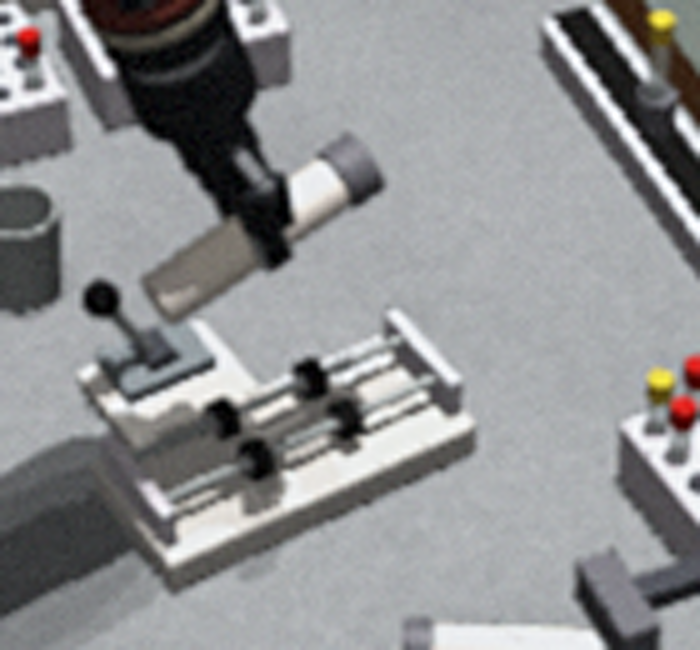

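View pics/t6.png

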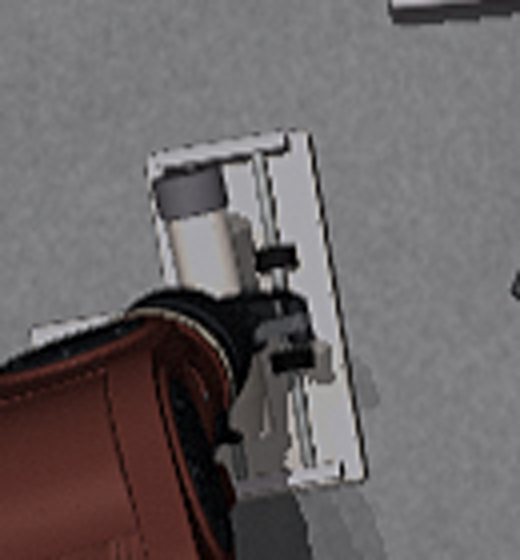

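```bash
cat > tf.py <<'E'
from h import *
from scipy.optimize import least_squares
def fit(c,TCP,y,u,verb=True):
    """TCP,y tool, u nominal tube axis"""
    A=world(c).reshape(-1,3); col=c["color"].reshape(-1,3).astype(int)
    C0=TCP-.015*y+.003*u
    d=A-C0; al=d@u; pe=np.linalg.norm(d-al[:,None]*u,axis=1)
    ok=(abs(al)<.1)&(pe<.032)&(col.max(1)>70)
    P=A[ok]; al=al[ok]
    body=(abs(al)<.05)
    e1=np.cross(u,[0,0,1.]);e1/=np.linalg.norm(e1);e2=np.cross(u,e1)
    def ax(p): a=u+p[2]*e1+p[3]*e2; return C0+p[0]*e1+p[1]*e2,a/np.linalg.norm(a)
    def f(p):
        c0,a=ax(p); return np.linalg.norm(np.cross(P[body]-c0,a),axis=1)-.018
    r=least_squares(f,[0,0,0,0],loss='soft_l1',f_scale=.0015)
    c0,a=ax(r.x); d=P-c0; t=d@a; pe=np.linalg.norm(d-t[:,None]*a,axis=1)
    t=t[(pe<.026)&(pe>.005)]
    lo,hi=np.percentile(t,[.5,99.5])
    print('n',body.sum(),'rms',np.sqrt(np.median(r.fun**2)),'axis',a.round(3),'heading',np.arctan2(a[1],a[0]).round(3),'elev',np.arcsin(a[2]).round(3),'lo,hi',lo.round(4),hi.round(4),'C',(c0+a*(lo+hi)/2).round(4),'C0nom',C0.round(4))
E
python3 - <<'E'
from tf import *
TCP=np.array([.5251,.2052,.2094]);y=np.array([.2501,-.0368,-.9675]);u=np.array([.953,.186,.238])
for f in ("s6.npz","t6.npz"): fit(np.load(f),TCP,y,u/np.linalg.norm(u))
E
```

```text
n 261 rms 0.002074442676244643 axis [0.951 0.196 0.241] heading 0.203 elev 0.243 lo,hi -0.0796 0.0796 C [0.5236 0.2089 0.2247] C0nom [0.5242 0.2063 0.2246]
n 271 rms 0.001476866075933246 axis [0.954 0.188 0.234] heading 0.195 elev 0.236 lo,hi -0.0763 0.0813 C [0.5266 0.2083 0.2238] C0nom [0.5242 0.2063 0.2246]
```

```bash
python3 - <<'E'
from h import *
from workcell import ctrl
o=ctrl.get_obs()
R=go(np.array([.5251,.2052,.2094])+[.006,-.0005,-.118]); print(R.T@[0,0,-1],R.T@[1,0,0],R.T@[0,1,0])
E
```

```text
pos [0.5251 0.2052 0.2094] rot [-1.8131  0.0821  1.745 ] tool y [ 0.2501 -0.0368 -0.9675] tool x [-0.173  0.982 -0.082] tool mm [  8.1 115.7  22.6] |d| 118.1 clock 17.27
[0.08198944 0.96752262 0.23911862] [-0.17272348  0.2500901  -0.95269173] [ 0.981552   -0.03680926 -0.18761862]
```

```bash
python3 -m inch '[{"jaw":20,"dx":1,"dy":10,"dz":2,"yaw":0},{"jaw":20,"dx":1,"dy":18,"dz":3,"yaw":0},{"jaw":20,"dx":1,"dy":20,"dz":4,"yaw":0},{"jaw":20,"dx":1,"dy":20,"dz":4,"yaw":0},{"jaw":20,"dx":1,"dy":20,"dz":4,"yaw":0},{"jaw":20,"dx":1,"dy":15,"dz":3,"yaw":0},{"jaw":20,"dx":1,"dy":8,"dz":2,"yaw":0},{"jaw":20,"dx":1,"dy":5,"dz":1,"yaw":0}]' 25
python3 - <<'E'
from tf import *
from workcell import ctrl
c=ctrl.camera("side");np.savez("s7.npz",**c);crop(c,220,140,140,130,5,"pics/s7.png");t=ctrl.camera("top");np.savez("t7.npz",**t)
o=ctrl.get_obs();R=go([.5311,.2047,.0914]);u=-R[:,2]
for k in (c,t): fit(k,o['tcp_pos'],R[:,1],u)
print(o['contact_force'],o['width'])
E
```

```text
clock: 17.93
tcp_pos: [0.5286, 0.2018, 0.0904]
tcp_rot: [-1.811, 0.083, 1.742]
contact_force: [-0.1, -0.2, -1.1]
width: 0.406
pos [0.5294 0.2017 0.0912] rot [-1.8121  0.0824  1.7411] tool y [ 0.2491 -0.0382 -0.9677] tool x [-0.169  0.982 -0.082] tool mm [ 2.6  0.1 -2.2] |d| 3.4 clock 18.03
n 238 rms 0.002338782727797269 axis [0.951 0.184 0.249] heading 0.192 elev 0.252 lo,hi -0.0796 0.0787 C [0.5276 0.2059 0.1061] C0nom [0.5286 0.2029 0.1064]
n 235 rms 0.0017989424646112952 axis [0.953 0.196 0.232] heading 0.203 elev 0.234 lo,hi -0.0821 0.0803 C [0.5283 0.2026 0.1037] C0nom [0.5286 0.2029 0.1064]
[-0.09244691 -0.45026116 -2.19701451] 0.4040957765563475
```

View pics/s7.png

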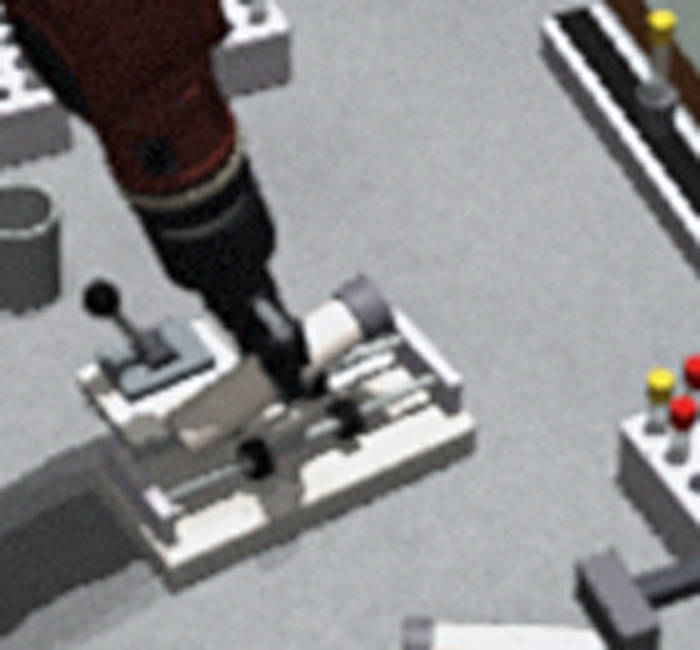

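```bash
python3 -m inch '[{"jaw":20,"dx":3,"dy":0,"dz":-1,"yaw":0},{"jaw":20,"dx":0.5,"dy":4,"dz":0.5,"yaw":0},{"jaw":20,"dx":0.5,"dy":4,"dz":1,"yaw":0},{"jaw":20,"dx":0.5,"dy":4,"dz":1,"yaw":0},{"jaw":20,"dx":0.5,"dy":4,"dz":1,"yaw":0},{"jaw":20,"dx":0,"dy":3,"dz":0.5,"yaw":0},{"jaw":20,"dx":0,"dy":2,"dz":0.5,"yaw":0},{"jaw":20,"dx":0,"dy":0,"dz":0,"yaw":0}]' 25
python3 - <<'E'
from h import *
from workcell import ctrl
o=ctrl.get_obs();go(o['tcp_pos']);print(o['contact_force'],o['ft_torque'],o['width'])
E
```

```text
clock: 18.7
tcp_pos: [0.5324, 0.2058, 0.0704]
tcp_rot: [-1.815, 0.08, 1.74]
contact_force: [-0.4, 6.3, 4.3]
width: 0.41
pos [0.5324 0.2058 0.0704] rot [-1.8155  0.0799  1.7403] tool y [ 0.2519 -0.0354 -0.9671] tool x [-0.168  0.983 -0.08 ] tool mm [0. 0. 0.] |d| 0.0 clock 18.7
[-0.41922095  6.25678732  4.30216762] [1.30138023 0.30549849 0.07698679] 0.409566173704713
```

```bash
python3 -m inch '[{"jaw":20,"dx":1,"dy":0.5,"dz":0,"yaw":0},{"jaw":20,"dx":1,"dy":1,"dz":0,"yaw":0},{"jaw":20,"dx":0.2,"dy":1,"dz":0.3,"yaw":0},{"jaw":20,"dx":0,"dy":1,"dz":0.3,"yaw":0},{"jaw":20,"dx":0,"dy":1,"dz":0.3,"yaw":0},{"jaw":20,"dx":0,"dy":0.5,"dz":0.1,"yaw":0},{"jaw":20,"dx":0,"dy":0,"dz":0,"yaw":0},{"jaw":20,"dx":0,"dy":0,"dz":0,"yaw":0}]' 20
python3 - <<'E'
from h import *
from workcell import ctrl
o=ctrl.get_obs();go(o['tcp_pos']);print(o['contact_force'],o['ft_torque'],o['width'])
E
```

```text
clock: 19.37
tcp_pos: [0.5339, 0.2071, 0.0662]
tcp_rot: [-1.818, 0.082, 1.739]
contact_force: [3.0, 2.9, 7.2]
width: 0.405
pos [0.5339 0.2071 0.0662] rot [-1.8182  0.0816  1.7392] tool y [ 0.2547 -0.0369 -0.9663] tool x [-0.167  0.983 -0.082] tool mm [0. 0. 0.] |d| 0.0 clock 19.37
[3.02399485 2.8844673  7.21708906] [ 0.59770358 -0.45015942  0.11711295] 0.40548975869121423
```

```bash
python3 - <<'E'
from tf import *
from workcell import ctrl
c=ctrl.camera("side");np.savez("s8.npz",**c);crop(c,240,170,100,100,6,"pics/s8.png");t=ctrl.camera("top");np.savez("t8.npz",**t)
o=ctrl.get_obs();R=Ro.from_euler('xyz',o['tcp_rot']).as_matrix();u=np.array([.97,.17,.12]);u/=np.linalg.norm(u)
for k in (c,t): fit(k,o['tcp_pos'],R[:,1],u)
E
```

```text
n 256 rms 0.0026115291279752806 axis [0.982 0.156 0.11 ] heading 0.158 elev 0.11 lo,hi -0.0972 0.0814 C [0.5249 0.209  0.0801] C0nom [0.533  0.2081 0.081 ]
n 243 rms 0.002114149541951455 axis [0.97  0.202 0.137] heading 0.206 elev 0.138 lo,hi -0.0985 0.0804 C [0.5246 0.2055 0.0779] C0nom [0.533  0.2081 0.081 ]
```

View pics/s8.png

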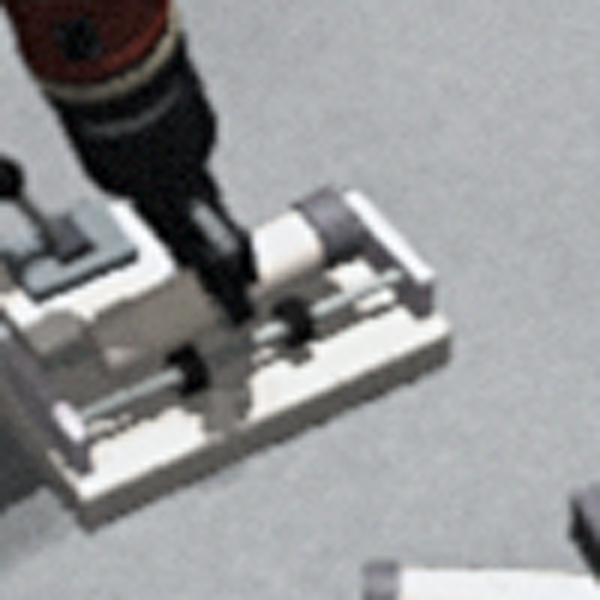

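```bash
python3 -m inch '[{"jaw":20,"dx":0,"dy":1,"dz":0.6,"yaw":0},{"jaw":20,"dx":0,"dy":1,"dz":0.6,"yaw":0},{"jaw":20,"dx":0,"dy":1,"dz":0.6,"yaw":0},{"jaw":20,"dx":0,"dy":1,"dz":0.5,"yaw":0},{"jaw":20,"dx":0,"dy":1,"dz":0.5,"yaw":0},{"jaw":20,"dx":0,"dy":1,"dz":0.3,"yaw":0},{"jaw":20,"dx":0,"dy":0,"dz":0,"yaw":0},{"jaw":20,"dx":0,"dy":0,"dz":0,"yaw":0}]' 20
python3 - <<'E'
from tf import *
from workcell import ctrl
o=ctrl.get_obs();R=go(o['tcp_pos']);print(o['contact_force'],o['ft_torque'],o['width'])
c=ctrl.camera("side");np.savez("s9.npz",**c);crop(c,240,170,100,100,6,"pics/s9.png");t=ctrl.camera("top");np.savez("t9.npz",**t)
u=np.array([.985,.17,.0]);u/=np.linalg.norm(u)
for k in (c,t): fit(k,o['tcp_pos'],R[:,1],u)
E
```

```text
clock: 20.13
tcp_pos: [0.5344, 0.2068, 0.0615]
tcp_rot: [-1.823, 0.082, 1.739]
contact_force: [0.3, 3.2, 19.9]
width: 0.41
pos [0.5344 0.2068 0.0615] rot [-1.8226  0.0815  1.7389] tool y [ 0.2589 -0.0361 -0.9652] tool x [-0.167  0.983 -0.081] tool mm [0. 0. 0.] |d| 0.0 clock 20.13
[ 0.28455254  3.19878401 19.85436238] [ 0.44511277 -0.86083261  0.19024661] 0.40957419944196555
n 270 rms 0.0031511750238235213 axis [ 0.986  0.164 -0.002] heading 0.165 elev -0.002 lo,hi -0.0805 0.0824 C [0.5343 0.2089 0.076 ] C0nom [0.5335 0.2078 0.076 ]
n 281 rms 0.002225598857818197 axis [0.968 0.238 0.08 ] heading 0.241 elev 0.08 lo,hi -0.099 0.0815 C [0.5255 0.2031 0.0714] C0nom [0.5335 0.2078 0.076 ]
```

View pics/s9.png

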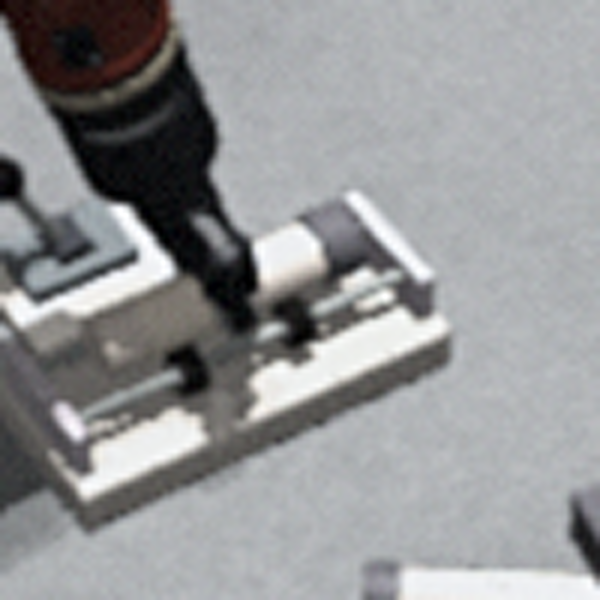

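```bash
python3 -m inch '[{"jaw":20,"dx":0,"dy":-0.4,"dz":0,"yaw":0},{"jaw":20,"dx":0,"dy":-0.4,"dz":0,"yaw":0},{"jaw":20,"dx":0,"dy":0,"dz":0,"yaw":0},{"jaw":20,"dx":0,"dy":0,"dz":0,"yaw":0},{"jaw":20,"dx":0,"dy":0,"dz":0,"yaw":0},{"jaw":20,"dx":0,"dy":0,"dz":0,"yaw":0},{"jaw":20,"dx":0,"dy":0,"dz":0,"yaw":0},{"jaw":20,"dx":0,"dy":0,"dz":0,"yaw":0}]' 20
python3 - <<'E'
from tf import *
from workcell import ctrl
o=ctrl.get_obs();R=go(o['tcp_pos']);print(o['contact_force'],o['ft_torque'],o['width'])
c=ctrl.camera("side");t=ctrl.camera("top");crop(t,180,190,110,130,5,"pics/t10.png")
u=np.array([.985,.17,.0]);u/=np.linalg.norm(u)
for k in (c,t): fit(k,o['tcp_pos'],R[:,1],u)
E
```

```text
clock: 20.9
tcp_pos: [0.5341, 0.2067, 0.0617]
tcp_rot: [-1.822, 0.081, 1.739]
contact_force: [5.5, 3.9, 12.5]
width: 0.407
pos [0.5341 0.2067 0.0617] rot [-1.8219  0.0815  1.7388] tool y [ 0.2582 -0.0362 -0.9654] tool x [-0.167  0.983 -0.081] tool mm [0. 0. 0.] |d| 0.0 clock 20.9
[ 5.46968761  3.93117933 12.51448708] [ 0.63488982 -1.13732701  0.1316734 ] 0.40666180696010257
n 273 rms 0.003680299991479315 axis [ 0.986  0.167 -0.014] heading 0.168 elev -0.014 lo,hi -0.0848 0.0917 C [0.5364 0.2094 0.0754] C0nom [0.5332 0.2078 0.0761]
n 283 rms 0.002494836379933956 axis [0.966 0.252 0.051] heading 0.255 elev 0.051 lo,hi -0.0978 0.0873 C [0.5286 0.2034 0.073 ] C0nom [0.5332 0.2078 0.0761]
```

View pics/t10.png

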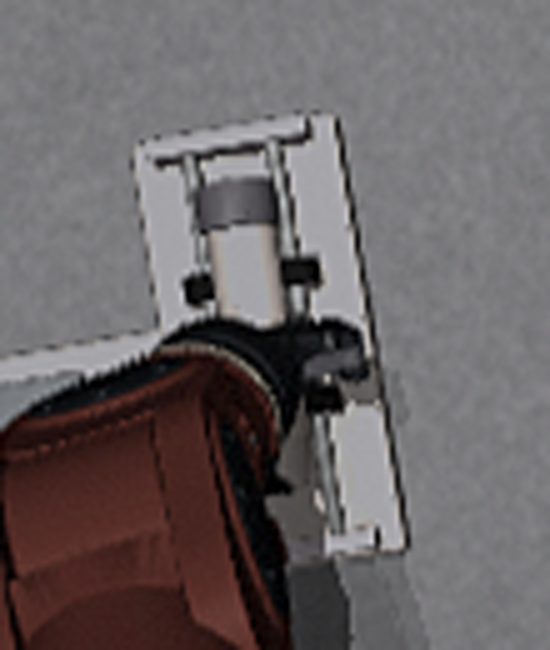

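```bash
python3 - <<'E'
from h import *
t=np.load("t9.npz");s=np.load("s9.npz")
c0=np.array([.530,.2075,0]);R=Ro.from_euler('z',.172).as_matrix()
P=lambda c,p,o,f:((proj(c,c0+R@np.array(p))-o)*f).round(0)
for n,p in (('cap end top',(.08,0,.096)),('cap inner top',(.056,0,.096)),('plate far top',(.109,0,.062)),('plate l',(.109,.04,.062)),('base corner FR',(.118,-.055,.03)),('NR',(-.118,-.055,.03)),('wheel FR',(.034,-.022,.066)),('FL',(.034,.022,.066)),('NRw',(-.034,-.022,.066))):
    print(n,P(t,p,np.array([180,190]),5),P(s,p,np.array([240,170]),6))
E
```

```text
cap end top [224. 183.] [337. 212.]
cap inner top [232. 229.] [300. 228.]
plate far top [223. 136.] [382. 236.]
plate l [147. 150.] [343. 195.]
base corner FR [330. 108.] [449. 328.]
NR [408. 546.] [ 80. 501.]
wheel FR [289. 268.] [288. 306.]
FL [205. 284.] [246. 259.]
NRw [311. 398.] [181. 355.]
```

```bash
python3 -m inch '[{"jaw":45,"dx":0,"dy":0,"dz":0,"yaw":0},{"jaw":50,"dx":0,"dy":0,"dz":0,"yaw":0},{"jaw":55,"dx":0,"dy":0,"dz":0,"yaw":0},{"jaw":60,"dx":0,"dy":0,"dz":0,"yaw":0},{"jaw":65,"dx":0,"dy":0,"dz":0,"yaw":0},{"jaw":70,"dx":0,"dy":0,"dz":0,"yaw":0},{"jaw":75,"dx":0,"dy":0,"dz":0,"yaw":0},{"jaw":75,"dx":0,"dy":0,"dz":0,"yaw":0}]' 20
python3 - <<'E'
from tf import *
from workcell import ctrl
o=ctrl.get_obs();R=go(o['tcp_pos']);print(o['contact_force'],o['ft_torque'],o['width'])
c=ctrl.camera("side");crop(c,240,170,100,100,6,"pics/s11.png");t=ctrl.camera("top");crop(t,180,190,110,130,5,"pics/t11.png")
E
```

```text
clock: 21.67
tcp_pos: [0.5295, 0.2054, 0.0587]
tcp_rot: [-1.813, 0.082, 1.74]
contact_force: [-1.3, 0.0, 0.0]
width: 0.75
pos [0.5295 0.2054 0.0587] rot [-1.8129  0.0824  1.7397] tool y [ 0.2497 -0.0385 -0.9675] tool x [-0.167  0.982 -0.082] tool mm [0. 0. 0.] |d| 0.0 clock 21.67
[-1.33926034  0.01424986  0.00992294] [0.05767517 0.22868607 0.0034615 ] 0.7503784944520756
```

View pics/s11.png

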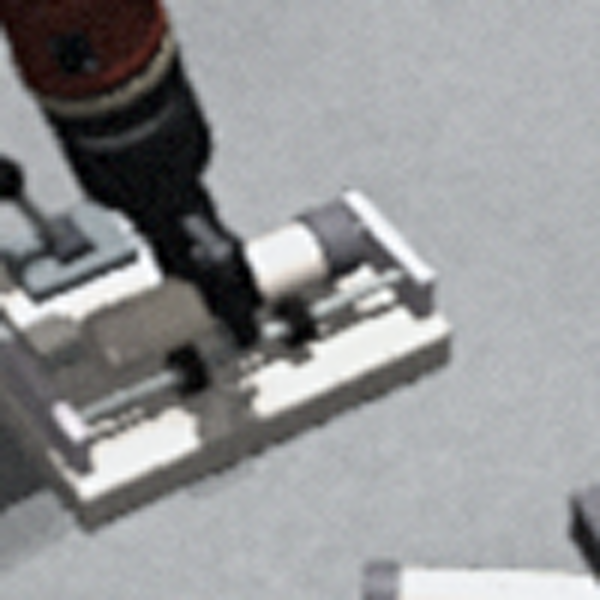

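View pics/t11.png

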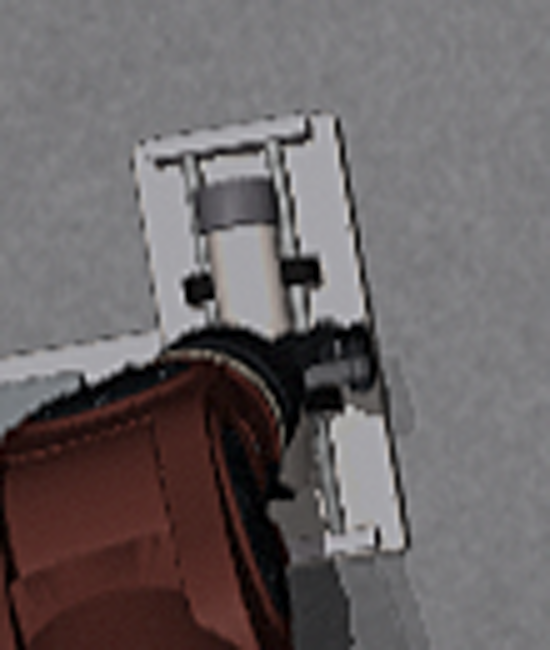

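```bash
python3 -m inch '[{"jaw":75,"dx":0,"dy":-5,"dz":-1,"yaw":0},{"jaw":75,"dx":-1,"dy":-10,"dz":-2.5,"yaw":0},{"jaw":75,"dx":-1,"dy":-15,"dz":-4,"yaw":0},{"jaw":75,"dx":-1,"dy":-20,"dz":-5,"yaw":0},{"jaw":75,"dx":-2,"dy":-25,"dz":-6,"yaw":0},{"jaw":75,"dx":-2,"dy":-25,"dz":-6,"yaw":0},{"jaw":75,"dx":-2,"dy":-25,"dz":-6,"yaw":0},{"jaw":75,"dx":-2,"dy":-20,"dz":-4,"yaw":0}]'
python3 - <<'E'
from tf import *
from workcell import ctrl
o=ctrl.get_obs();R=go(o['tcp_pos']);print(o['joint_positions'])
c=ctrl.camera("side");np.savez("s12.npz",**c);crop(c,220,160,120,110,6,"pics/s12.png");t=ctrl.camera("top");np.savez("t12.npz",**t);crop(t,170,190,120,130,5,"pics/t12.png")
E
```

```text
clock: 22.43
tcp_pos: [0.5285, 0.2068, 0.2109]
tcp_rot: [-1.815, 0.082, 1.74]
contact_force: [0.4, 0.6, 0.2]
width: 0.75
pos [0.5285 0.2068 0.2109] rot [-1.815   0.0821  1.7397] tool y [ 0.2517 -0.0378 -0.9671] tool x [-0.168  0.982 -0.082] tool mm [0. 0. 0.] |d| 0.0 clock 22.43
[ 0.30868544  0.21194153 -0.35305132  0.77397967 -0.11276322  0.11656702]
```

View pics/s12.png

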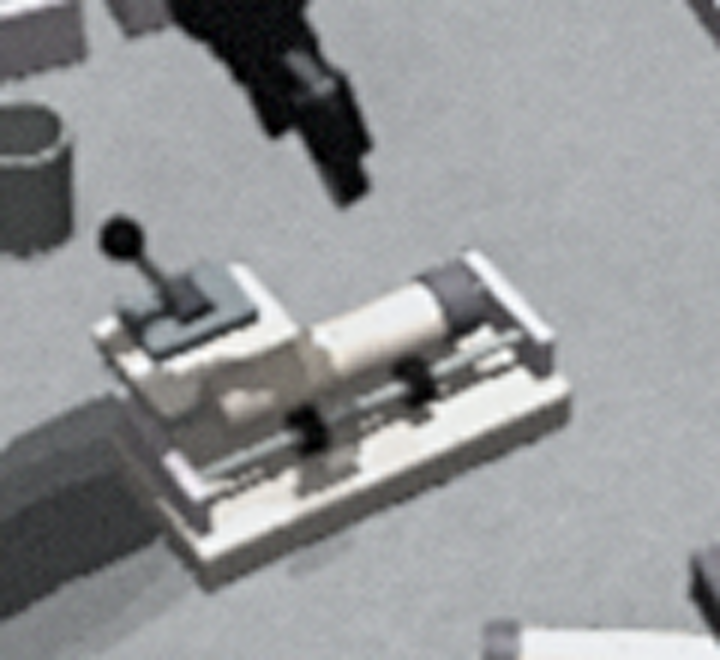

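View pics/t12.png

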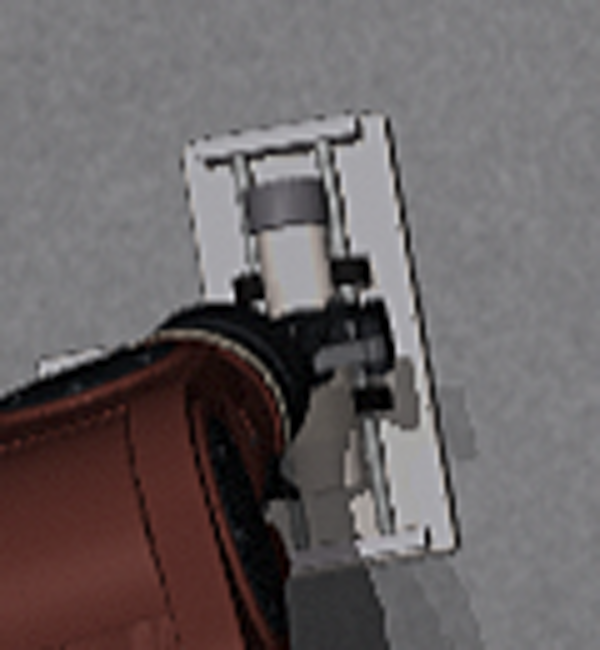

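```bash
python3 -m inch '[{"jaw":60,"dx":8,"dy":-5,"dz":8,"yaw":0},{"jaw":40,"dx":16,"dy":-5,"dz":14,"yaw":0},{"jaw":20,"dx":18,"dy":-5,"dz":15,"yaw":0},{"jaw":0,"dx":18,"dy":-5,"dz":15,"yaw":0},{"jaw":0,"dx":18,"dy":-5,"dz":15,"yaw":0},{"jaw":0,"dx":18,"dy":-5,"dz":15,"yaw":0},{"jaw":0,"dx":17,"dy":-4,"dz":14,"yaw":0},{"jaw":0,"dx":12,"dy":-3,"dz":12,"yaw":0}]'
python3 - <<'E'
from tf import *
from workcell import ctrl
c=ctrl.camera("side");np.savez("s13.npz",**c);crop(c,200,140,140,130,5,"pics/s13.png");t=ctrl.camera("top");np.savez("t13.npz",**t);crop(t,150,190,140,130,5,"pics/t13.png")
o=ctrl.get_obs();R=go([.395,.311,.078]);u=np.array([.985,.17,.0]);u/=np.linalg.norm(u)
N=np.array([.531,.2075,.075])
for k in (c,t): fit(k,N-.003*u,np.zeros(3),u)
# ball: dark pts
A=world(t);col=t["color"].max(-1);m=(col<45)&(abs(A[...,0]-.444)<.04)&(abs(A[...,1]-.317)<.03)&(A[...,2]>.07)&(A[...,2]<.115)
P=A[m];print('ball',len(P),(P.min(0)+P.max(0))/2,P[:,2].max())
E
```

```text
clock: 23.2
tcp_pos: [0.3924, 0.3117, 0.207]
tcp_rot: [-1.811, 0.083, 1.741]
contact_force: [-0.3, 0.1, -0.2]
width: -0.003
pos [0.3919 0.3118 0.2069] rot [-1.8104  0.083   1.7429] tool y [ 0.2476 -0.0387 -0.9681] tool x [-0.171  0.982 -0.083] tool mm [  9.4 125.5  27.7] |d| 128.9 clock 23.3
n 372 rms 0.003171142096734295 axis [ 0.987  0.159 -0.015] heading 0.159 elev -0.015 lo,hi -0.0891 0.084 C [0.5281 0.2091 0.0763] C0nom [0.531  0.2075 0.075 ]
n 659 rms 0.002478118497204248 axis [ 0.988  0.155 -0.005] heading 0.155 elev -0.005 lo,hi -0.0776 0.0895 C [0.5369 0.2085 0.0752] C0nom [0.531  0.2075 0.075 ]
ball 77 [0.4453948  0.31882135 0.10170756] 0.11303702407435927
```

View pics/s13.png

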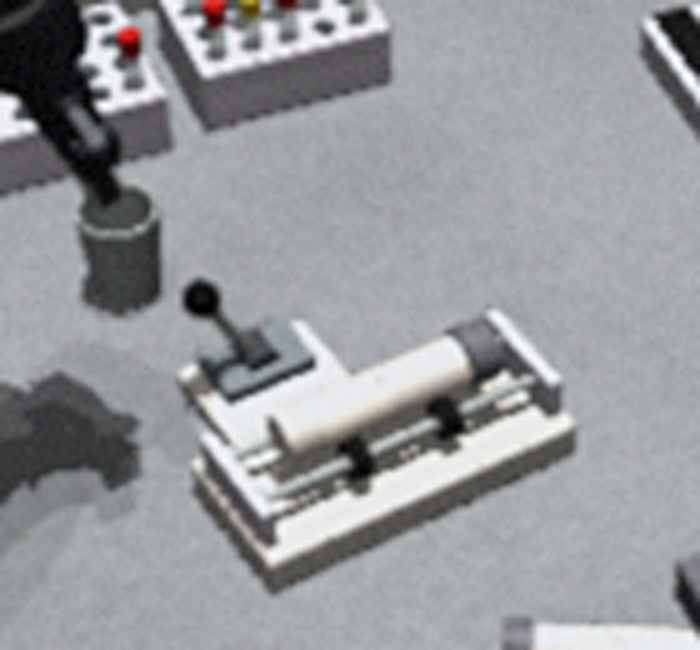

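View pics/t13.png

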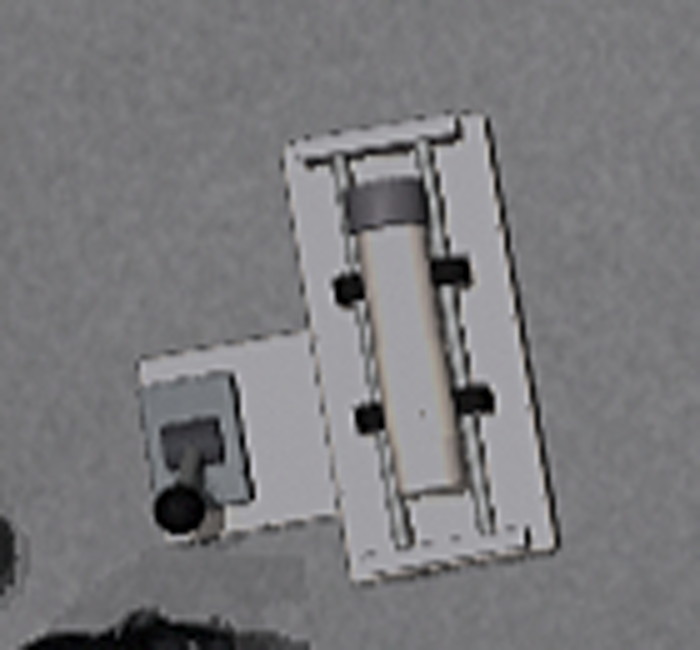

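```bash
python3 -m inch '[{"jaw":0,"dx":1,"dy":10,"dz":3,"yaw":0},{"jaw":0,"dx":1,"dy":18,"dz":5,"yaw":0},{"jaw":0,"dx":1,"dy":20,"dz":5,"yaw":0},{"jaw":0,"dx":1,"dy":20,"dz":5,"yaw":0},{"jaw":0,"dx":1,"dy":20,"dz":5,"yaw":0},{"jaw":0,"dx":1,"dy":18,"dz":4,"yaw":0},{"jaw":0,"dx":1,"dy":12,"dz":3,"yaw":0},{"jaw":0,"dx":1,"dy":6,"dz":2,"yaw":0}]'
python3 - <<'E'
from tf import *
from workcell import ctrl
t=ctrl.camera("top");crop(t,110,190,140,130,5,"pics/t14.png");c=ctrl.camera("side");crop(c,200,140,140,130,5,"pics/s14.png")
print(ctrl.get_obs()['contact_force']);go([.497,.330,.080])
E
```

```text
clock: 23.97
tcp_pos: [0.3929, 0.3069, 0.0775]
tcp_rot: [-1.81, 0.084, 1.739]
contact_force: [-0.2, 0.4, -0.1]
width: -0.004
[0.08637791 0.4396899  0.35265611]
pos [0.3932 0.3074 0.0784] rot [-1.8105  0.0837  1.7396] tool y [ 0.2477 -0.0401 -0.968 ] tool x [-0.167  0.982 -0.084] tool mm [   4.7   23.3 -103.6] |d| 106.3 clock 24.07
```

View pics/t14.png

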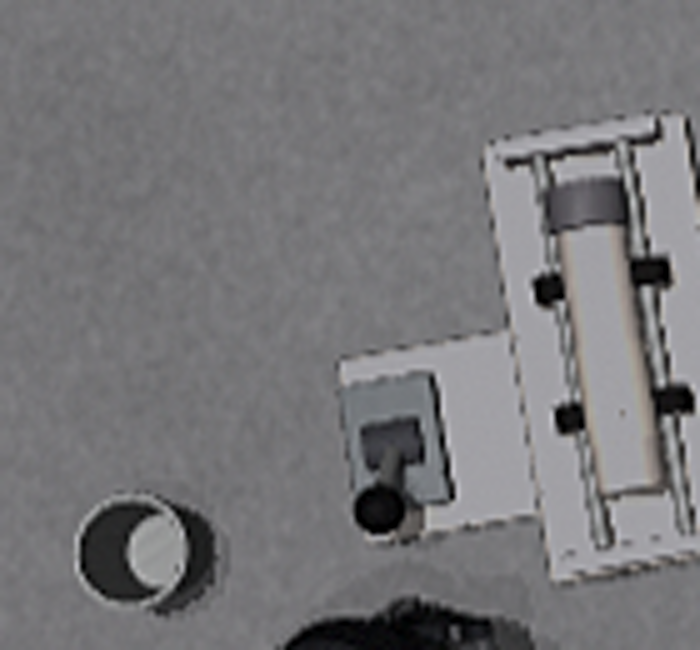

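View pics/s14.png

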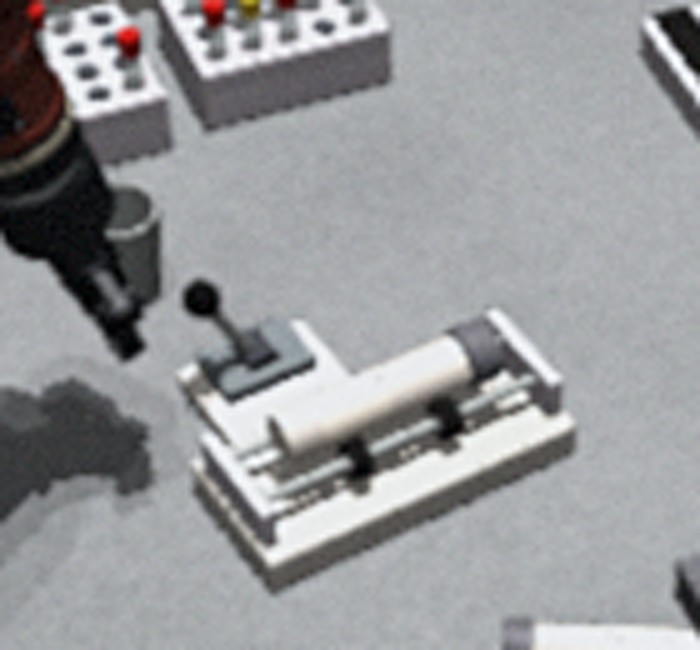

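```bash
python3 -m inch '[{"jaw":0,"dx":4,"dy":1.5,"dz":-6,"yaw":0},{"jaw":0,"dx":0.6,"dy":2.5,"dz":-11,"yaw":0},{"jaw":0,"dx":0.6,"dy":2.5,"dz":-11,"yaw":0},{"jaw":0,"dx":0.6,"dy":2.5,"dz":-11,"yaw":0},{"jaw":0,"dx":0.6,"dy":2.5,"dz":-11,"yaw":0},{"jaw":0,"dx":0.6,"dy":2.5,"dz":-11,"yaw":0},{"jaw":0,"dx":0.6,"dy":2.5,"dz":-11,"yaw":0},{"jaw":0,"dx":0.6,"dy":2.5,"dz":-11,"yaw":0}]'
python3 - <<'E'
from tf import *
from workcell import ctrl
t=ctrl.camera("top");crop(t,150,190,140,130,5,"pics/t15.png");c=ctrl.camera("side");crop(c,200,140,140,130,5,"pics/s15.png")
print(ctrl.get_obs()['contact_force']);go([.497,.332,.080])
E
```

```text
clock: 24.73
tcp_pos: [0.4779, 0.3309, 0.0804]
tcp_rot: [-1.813, 0.083, 1.739]
contact_force: [-1.2, -0.5, -0.7]
width: 0.0
[-0.53880451 -0.09707078  0.48564746]
pos [0.479  0.3312 0.0807] rot [-1.8147  0.0819  1.7386] tool y [ 0.2513 -0.0379 -0.9672] tool x [-0.166  0.983 -0.082] tool mm [ -2.2   5.2 -17.2] |d| 18.1 clock 24.83
```

View pics/s15.png

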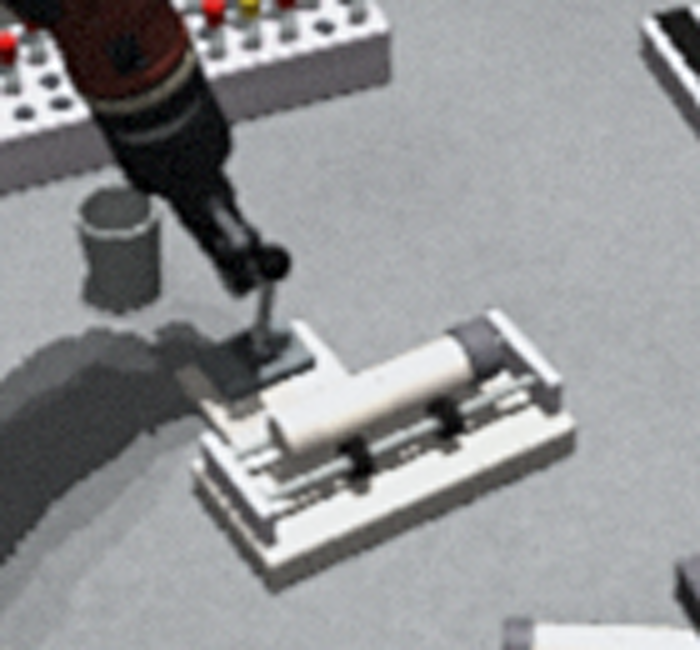

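View pics/t15.png

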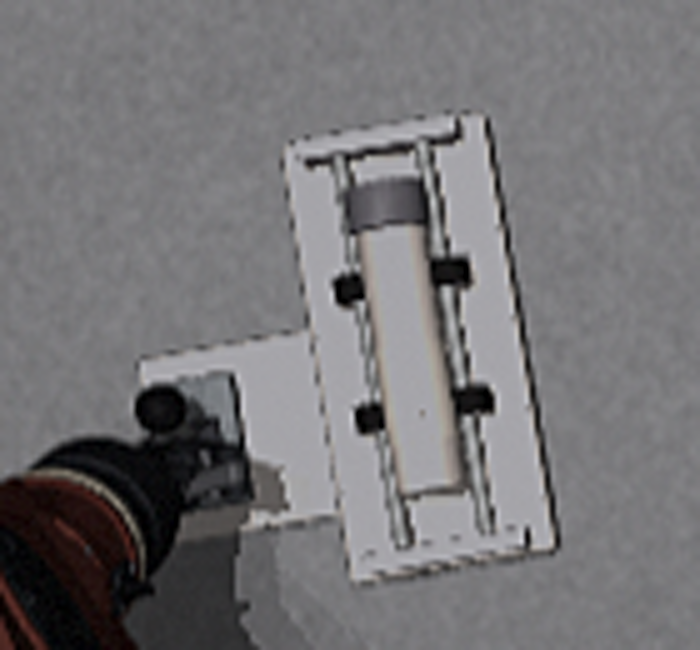

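```bash
python3 -m inch '[{"jaw":0,"dx":0,"dy":1.3,"dz":-5,"yaw":0},{"jaw":0,"dx":0,"dy":1.3,"dz":-5,"yaw":0},{"jaw":0,"dx":0,"dy":1.3,"dz":-5,"yaw":0},{"jaw":0,"dx":0,"dy":1.3,"dz":-4,"yaw":0},{"jaw":0,"dx":0,"dy":1,"dz":-3,"yaw":0},{"jaw":0,"dx":0,"dy":1,"dz":-3,"yaw":0},{"jaw":0,"dx":0,"dy":0,"dz":0,"yaw":0},{"jaw":0,"dx":0,"dy":0,"dz":0,"yaw":0}]'
python3 - <<'E'
from tf import *
from workcell import ctrl
t=ctrl.camera("top");crop(t,150,190,140,130,5,"pics/t16.png");c=ctrl.camera("side");crop(c,200,140,140,130,5,"pics/s16.png")
print(ctrl.get_obs()['contact_force']);go([.497,.332,.080])
E
```

```text
clock: 25.5
tcp_pos: [0.4986, 0.334, 0.0778]
tcp_rot: [-1.806, 0.083, 1.741]
contact_force: [-13.1, -1.9, 2.1]
width: 0.002
[-12.77350575  -1.93861817   2.27790517]
pos [0.4985 0.334  0.0778] rot [-1.806   0.0835  1.7415] tool y [ 0.2434 -0.0404 -0.9691] tool x [-0.169  0.982 -0.083] tool mm [-1.9 -2.5  1.3] |d| 3.4 clock 25.6
```

View pics/s16.png

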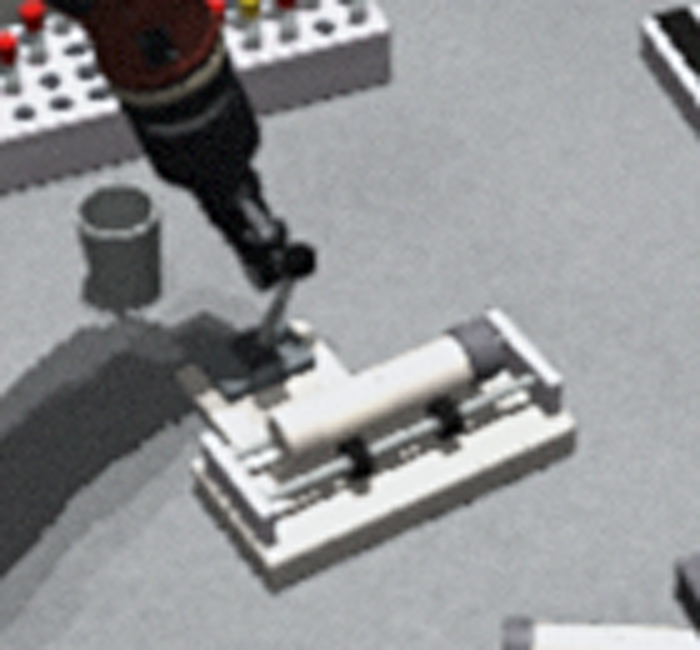

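The wrist reads 13 N against the stop and the lever leans away from the robot (ball at (297,260)). Backing off and rising.

```bash
python3 -m inch '[{"jaw":0,"dx":0,"dy":-1,"dz":6,"yaw":0},{"jaw":0,"dx":-1,"dy":-3,"dz":12,"yaw":0},{"jaw":0,"dx":-1,"dy":-4,"dz":15,"yaw":0},{"jaw":0,"dx":0,"dy":-15,"dz":15,"yaw":0},{"jaw":0,"dx":0,"dy":-25,"dz":10,"yaw":0},{"jaw":0,"dx":0,"dy":-30,"dz":10,"yaw":0},{"jaw":0,"dx":0,"dy":-30,"dz":10,"yaw":0},{"jaw":0,"dx":0,"dy":-30,"dz":10,"yaw":0}]'
python3 -m inch '[{"jaw":0,"dx":0,"dy":-10,"dz":15,"yaw":0},{"jaw":0,"dx":0,"dy":-10,"dz":15,"yaw":0},{"jaw":0,"dx":0,"dy":-10,"dz":10,"yaw":0},{"jaw":0,"dx":0,"dy":-5,"dz":5,"yaw":0},{"jaw":0,"dx":0,"dy":0,"dz":0,"yaw":0},{"jaw":0,"dx":0,"dy":0,"dz":0,"yaw":0},{"jaw":0,"dx":0,"dy":0,"dz":0,"yaw":0},{"jaw":0,"dx":0,"dy":0,"dz":0,"yaw":0}]'
python3 - <<'E'
from tf import *
from workcell import ctrl
t=ctrl.camera("top");crop(t,110,180,180,150,4,"pics/t17.png");c=ctrl.camera("side");crop(c,200,140,140,130,5,"pics/s17.png")
o=ctrl.get_obs();print(o['contact_force'],o['qd'].round(3));go(o['tcp_pos'])
u=np.array([.985,.17,.0]);u/=np.linalg.norm(u);N=np.array([.533,.2075,.075])
for k in (c,t): fit(k,N-.003*u,np.zeros(3),u)
A=world(t);col=t["color"].max(-1);m=(col<45)&(abs(A[...,0]-.515)<.05)&(abs(A[...,1]-.332)<.04)&(A[...,2]>.07)&(A[...,2]<.12)
P=A[m];b=(P.min(0)+P.max(0))/2;print('ball',len(P),b)
q=Ro.from_euler('z',-.172).apply(np.r_[b[:2]-[.530,.2075],0]);print('roller frame ball',q,'angle~',np.arcsin((q[0]+.03)/.08)+.5)
# wheels
col=t["color"].astype(int);m=(col.max(-1)<60)&(A[...,0]>.4)&(A[...,0]<.66)&(A[...,1]>.14)&(A[...,1]<.29)&(A[...,2]>.035)
n,l,st,ce=cv2.connectedComponentsWithStats(m.astype(np.uint8))
for k in range(1,n):
    if st[k,4]>20: print('wheel',ce[k].round(1),np.median(A[l==k],0).round(4))
E
```

```text
clock: 26.27
tcp_pos: [0.3836, 0.3223, 0.1936]
tcp_rot: [-1.814, 0.082, 1.739]
contact_force: [0.7, 0.4, -0.6]
width: -0.0
clock: 26.93
tcp_pos: [0.3329, 0.3154, 0.2147]
tcp_rot: [-1.812, 0.083, 1.739]
contact_force: [-0.7, 0.8, -0.6]
width: 0.002
[-0.13862948  0.44780353  1.5274245 ] [ 0.001 -0.003  0.    -0.     0.001  0.001]
pos [0.3328 0.3153 0.2148] rot [-1.8124  0.0828  1.7393] tool y [ 0.2493 -0.0391 -0.9676] tool x [-0.167  0.982 -0.083] tool mm [0. 0. 0.] |d| 0.0 clock 27.03
n 365 rms 0.0027112917618218844 axis [ 0.987  0.158 -0.016] heading 0.158 elev -0.016 lo,hi -0.0855 0.0823 C [0.5311 0.2094 0.0768] C0nom [0.533  0.2075 0.075 ]
n 649 rms 0.0023731363288745574 axis [ 0.988  0.154 -0.004] heading 0.154 elev -0.004 lo,hi -0.0809 0.0797 C [0.5324 0.2075 0.0755] C0nom [0.533  0.2075 0.075 ]
ball 78 [0.5154405  0.33169279 0.09034385]
roller frame ball [0.00691133 0.12485216 0.        ] angle~ 0.9795631087109216
wheel [239.3 244. ] [0.5665 0.1884 0.0637]
wheel [219.5 247.4] [0.5586 0.2393 0.0632]
wheel [243.8 269.4] [0.5014 0.176  0.0635]
wheel [223.7 273. ] [0.4919 0.2271 0.0649]
```

View pics/s17.png

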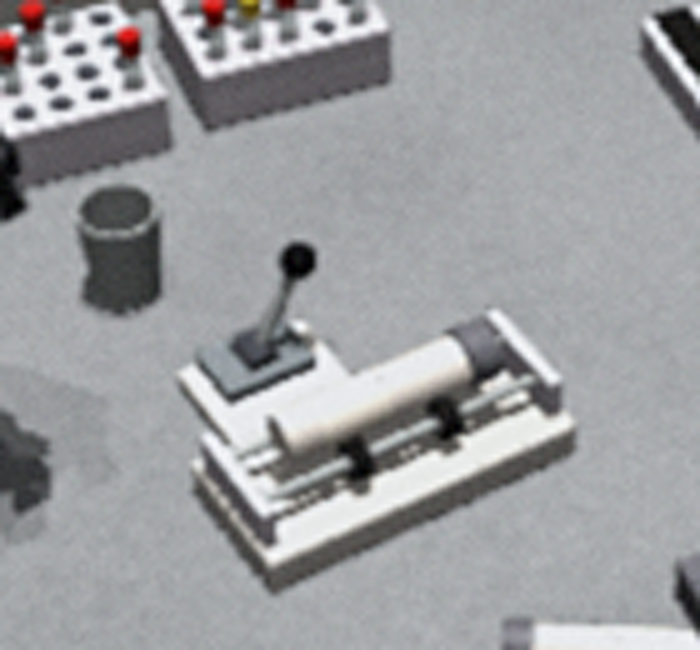

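View pics/t17.png

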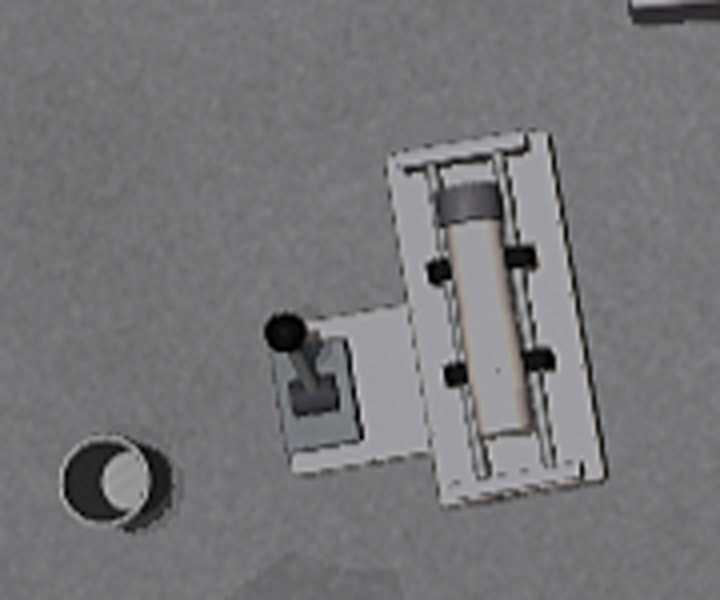

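The tube lies level on the four wheels (top ≈(487,310)), about 3 mm from centre, and the lever is over at about 0.98 rad (ball (287,332)). The beaker is in place and the arm is clear and still. Handing in.

```bash
python3 - <<'E'
from workcell import ctrl
print(ctrl.job_done())
E
```

```text
the job is handed in; nothing more can be done
None
```

The tube is lying level on the roller's four wheels, the start lever is fully over, and the job was handed in at about 27 s of the 58 s allowed. `job_done` reports no verdict, so what follows is from my own checks.

**What I did**
- **Leaning the hand:** the moves offer no tilt, so I leaned the hand by pushing it against joint limits, which shifts the commanded orientation. That gave about 0.59 rad for the grasp. Against another limit I brought it back to about 0.25 rad.
- **Taking the tube:** I gripped it square to the slope near its middle, lifted it 30 mm and drew it back before rising.
- **Laying it down:** I lowered it until it met the wheels. The last 0.25 rad came out by the tube turning in the pads until it lay on all four wheels. I opened the fingers only then.
- **Start lever:** I pushed it over with the closed fingers until it pressed on its stop at about 13 N, then backed away.

**Last checks**

| Check | Measured | Limit |
|---|---|---|
| Tube middle from seat | 2–5 mm | 15 mm |
| Tube axis height | 75.5–76.8 mm | 70.2–79.2 mm |
| Tube heading against the shafts | within 0.02 rad | 0.1 rad |
| Lever angle | about 0.98 rad | above 0.85 rad |

The arm was still and clear of everything. The beaker was standing undisturbed in the last pictures. I did not look at the jar again, but the arm never went near it.

**Disagreements**
- **Before release:** with the hand hiding part of the tube, the top camera's fit was off (0.05–0.08 rad tilt, heading about 0.25) while the side camera showed it level. Both agreed once the hand had moved away.
- **During lowering:** the wrist reading rose to about 20 N just before release. I eased off to about 12 N before opening.
- **Rejected call:** one move was refused for missing keys, without the arm moving.

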